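# Queue the bolts through the orienting chute and hang them on the carrier rack

## Robot

A 6-joint arm with a two-finger parallel gripper is mounted at the origin on the work surface. World frame = base frame: x ahead of the robot, y to its left, z up, the work surface at z = 0. Lengths are in m, angles in rad, forces in N, time in s.
With the tool pointing down it reaches from about 0.275 to 0.85 m from the base axis. Payload 5.2 kg.
Tool frame: the origin (TCP) lies where the fingers leave the gripper's body, on its centre line; the fingertips stand 73 mm ahead of it and the grasp point (between the pads) lies 54 mm ahead of it; y points along the fingers, z is the direction in which the jaws open and shut, and the axes are right-handed (so a half turn about y gives the same grasp; the last joint's range is limited). The gripper opens to 85 mm and grips with 20 to 120 N. Pads are 22 mm wide; open, the fingers measure 114 mm over their backs; the gripper's body (76 mm by 85 mm) begins 54 mm behind the grasp point. The pads swing forward as they close: fully open they stand 13 mm farther back than shut.
Start: joints at [0.902, 0.259, 1.535, -0, 1.348, -0.203], TCP at [0.247, 0.491, 0.304] pointing down, gripper open.
Joint ranges: [-3.14, 3.14], [-0.91, 2.08], [0.19, 2.58], [-1.22, 4.36], [0.22, 2.71], [-3.12, 3.12]. Speed limits (rad/s): [2.57, 2.57, 3.14, 3.14, 3.14, 3.14].

## Interface

Orientations are given as a unit quaternion [w, x, y, z].
In Python, from station import env, imaging gives the robot as it stands.
- The arm moves only by the tool drive_tool, never from a script. Its argument "plan" is a list of rows, each a list of 7 numbers: the turn, a rotation vector about the world's x, y, z in rad, then the shift along the world's x, y, z in mm, then the closure, from 0 (fully open) to 1 (shut). In form: [[wx, wy, wz, x, y, z, hand], ...]. A call has exactly 8 rows; each row shifts and turns the commanded pose from where the row before left it; what a row does not reach is not made up. A row lasts 1/10 s, in which the tool goes at most 50 mm and 8.59 degrees, less where a joint would pass 70% of its speed; a pose out of reach is approached as far as the arm can. A call with a gripper value outside its range is refused whole. The fingers move at their own pace and stop on an object; "force" is the grip in N (left out, the last holds). Time passes only in rows, so rows that do not move let the fingers close, or fill a call up. It gives the time, the measured TCP pose, the force and the opening at its end, in the units of the state.
- env.read_state(): the state, without advancing time (a new reading comes with each control period).
- imaging.get_image(name): name is "scene" or "top" or "wrist"; returns a dict with "img" (400x640x3 uint8, red, green, blue), "fx", "fy", "cx", "cy" (pixels), "position" and "attitude" of the camera in the world; the wrist camera has in their place "mount" (4x4, takes a point from camera to tool coordinates, whose origin is the TCP and whose axes are the tool frame's). Camera axes: x right, y down, z forward; pixel columns grow to the right and rows downward; lengths in m; the calibration is good to about 2 mm. A picture is of the moment at which its call begins: read the wrist's pose just before it. There is no depth.
- env.hand_in(): hands the job in, once; it reports no verdict.
The state is a dict: "time_s": time; "joints": joint angles; "qvel": joint speeds; "joint_torque": joint torques, N m; "ee_pos": TCP position; "tool_rot": TCP orientation; "wrist_force": force on the tool from outside, world axes, zero at the start; "torque": the same for the moment, N m; "width": finger opening in m.
Only numpy, scipy, OpenCV 4.12 (cv2) and the standard library are available. Lean on these libraries where they do the work, as an engineer would, in place of code of your own. Each camera call takes 0.05 s, during which the arm holds its last target.

## Task

Make up the bolt order for delivery: first feed every hexagon bolt lying on the counter into the slotted sloping chute, so that all of them have slid down and hang by their heads in a queue at its lower end. Then lift them over the chute's end stop and hang every one in the slot of the level carrier rack next to it, upright, head up and with the head resting flat on the rail between the rack's end stops. Leave the other things on the counter where they are.

Things in the scene. Friction and masses are not known exactly. Their poses are not given: they have to be found in the camera images.
- bolt0: Plain steel hex bolt, about 0.5 kg: head 41 mm across flats, 47 across corners, 15 high; shank 24 mm dia, 100 long, outer half threaded. Origin: on its axis at the underside of the head; x runs along the axis from shank to head (up when hanging). Centre of mass 32 mm down the shank. Starts lying on a flat of the head and the shank's end, any way round. Some bolts may be absent.
- bolt1: A bolt exactly like bolt0, same origin and axes.
- bolt2: A bolt exactly like bolt0, same origin and axes.
- bolt3: A bolt exactly like bolt0, same origin and axes.
- bolt4: A bolt exactly like bolt0, same origin and axes.
- chute: Slotted orienting chute, fixed: two sloping rails, each 20 mm wide, 8 thick, white strip on top, 30 mm apart (the slot, open below), 352 long, 15 degree slope. A bolt laid lengthwise over the slot near chute_mouth, head either way, drops its shank through and slides down hanging by its head. Base 110 x 360 mm. Origin: middle of the base's underside; y points uphill, z up.
- chute_stop (a point): On the slot's centre line, level with the rail tops, at the uphill face of the end stop (a bar across both rails, 22 mm high above them), 143 mm above the counter. Axes: x across, y uphill along the rails, z square to them. The first bolt stops with its origin 20 to 24 mm uphill of here, the rest queue 36 to 47 mm apart, standing between upright and square to the rails, heads up to 10 mm off them.
- chute_mouth (a point): Feeding point of the chute: slot centre line, level with the rail tops, 255 mm uphill of the end stops, about 209 mm above the counter; axes as chute_stop. Along the upper 170 mm of the rails folded steel guides lean outward at 45 degrees: 35 mm from the centre line at rail level, 60 mm from it at their tops, 24 mm above the rails.
- rack_rail (a point): Carrier rack beside the chute, fixed: a level rail of two steel bars 20 mm wide, 30 mm apart (the slot, open below), 300 mm long, on four grey legs. End stops at both ends, bars across the rail 20 mm high, 284 mm apart. Point: middle of the slot, level with the rail tops, 140 mm above the counter. Axes: x across the slot, y along it towards the chute, z up. Bolts hang in the slot by their heads.
- spanner: A steel spanner 210 mm long lying on the counter; not part of the job. Origin: the middle of its underside.
- tape: A clear roll of packing tape, 80 mm across, 25 mm high, lying flat; not part of the job. Origin: the middle of its underside.
- carton: A small closed cardboard box 70 x 100 x 55 mm; not part of the job. Origin: the middle of its underside.
- filter: An air filter unit, 158 mm tall: clear bowl 42 mm across below, metal block and black knob above; not part of the job. Origin: the middle of its underside.
- union: A straight brass tube fitting standing on end, 26 mm across, 58 mm high; not part of the job. Origin: the middle of its underside.
- silencer: A bronze exhaust silencer standing on end, 42 mm across, 88 mm high; not part of the job. Origin: the middle of its underside.
There are look-alikes about, which are no part of the job. What is shaped like the bolt1 but blue is not meant.

How it is judged:
By the outcome, as a careful person would: the job done as asked, in the order asked, and still so for the second after the job is handed in, with the robot touching nothing.
Of bolt0, bolt1, bolt2, bolt3, bolt4 only 3 to 5 are there at a start; the rules pass over those that are not, and their reading is None.
At some moment in a run one of bolt0, bolt1, bolt2, bolt3, bolt4 may be knocked a few centimetres aside while the robot is not near it.
It also fails if it takes over 210 s, if anything falls off the work surface, if the arm or the gripper's body presses on something with over 40 N, if the wrist force passes 120 N, or if a joint passes its speed limit or range.

## Working session

There is one attempt and no reset: what is moved stays moved. The work goes in short steps, Python scripts to look and compute and a tool call to move; the robot and the scene stay as the last step left them, time stands still between calls to the robot, and variables do not carry over. Pictures are saved under pics/ and viewed, and the job is handed in when it is done.

Besides the shell and the picture viewer there is one more tool, called after "Request:" as name(argument=value, ...), one argument or row to a line, values as JSON. drive_tool: Moves the arm, as the interface text tells. Its arguments: {"type":"object","properties":{"plan":{"type":"array"},"force":{"type":"number"}},"required":["plan"]}

```bash
ls -la; mkdir -p pics
cat > h.py <<'E'
import numpy as np, cv2
from station import env, imaging
from scipy.spatial.transform import Rotation as R
def quat(q): return R.from_quat([q[1],q[2],q[3],q[0]])
def save(im,n): cv2.imwrite('pics/'+n+'.png', cv2.cvtColor(im,cv2.COLOR_RGB2BGR))
E
python3 - <<'E'
from h import *
s=env.read_state(); print({k:np.round(v,3).tolist() for k,v in s.items()})
for n in ['scene','top','wrist']:
    d=imaging.get_image(n); save(d['img'],n+'0'); print(n,{k:np.round(v,4).tolist() for k,v in d.items() if k!='img'})
E
```

```text
total 12
drwxr-xr-x  3 agent agent 4096 Dec  7 14:49 .
drwxr-xr-x 23 root  root  4096 Dec  7 14:49 ..
drwxr-xr-x  2 agent agent 4096 Dec  7 14:49 pics
{'time_s': 0.0, 'joints': [0.902, 0.259, 1.536, 0.0, 1.348, -0.203], 'qvel': [0.001, 0.0, -0.003, 0.001, -0.004, 0.001], 'joint_torque': [0.001, -44.603, -29.057, 0.0, 0.012, -0.0], 'ee_pos': [0.247, 0.491, 0.303], 'tool_rot': [-0.687, 0.689, -0.163, 0.163], 'wrist_force': [-0.173, -0.574, -0.841], 'torque': [0.076, 0.024, -0.012], 'width': 0.085}
scene {'fx': 367.2478, 'fy': 367.2478, 'cx': 321.994, 'cy': 206.4598, 'position': [0.8016, 0.5987, 0.9166], 'attitude': [-0.0949, 0.2442, 0.9044, -0.3369]}
top {'fx': 518.1777, 'fy': 518.1777, 'cx': 312.7712, 'cy': 202.572, 'position': [0.1961, 0.0162, 1.9279], 'attitude': [0.0493, -0.6995, 0.7105, -0.0589]}
wrist {'fx': 335.2921, 'fy': 335.2921, 'cx': 321.8181, 'cy': 197.2437, 'mount': [[0.0002, 0.951, 0.3093, -0.079], [0.0004, -0.3093, 0.951, -0.0699], [1.0, -0.0001, -0.0004, 0.0], [0.0, 0.0, 0.0, 1.0]]}
```

View pics/scene0.png

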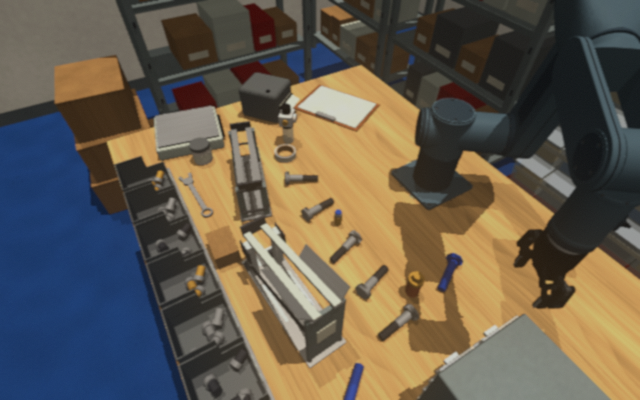

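View pics/top0.png

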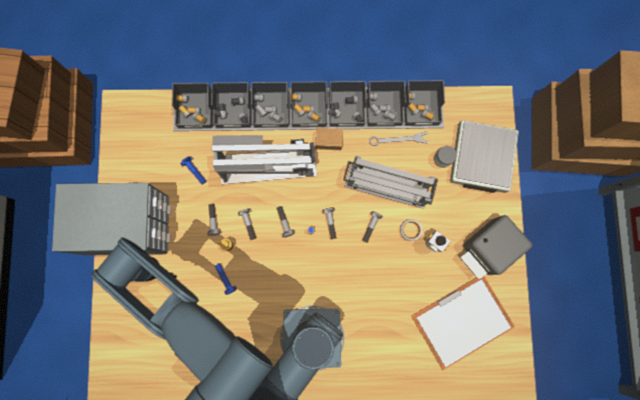

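View pics/wrist0.png

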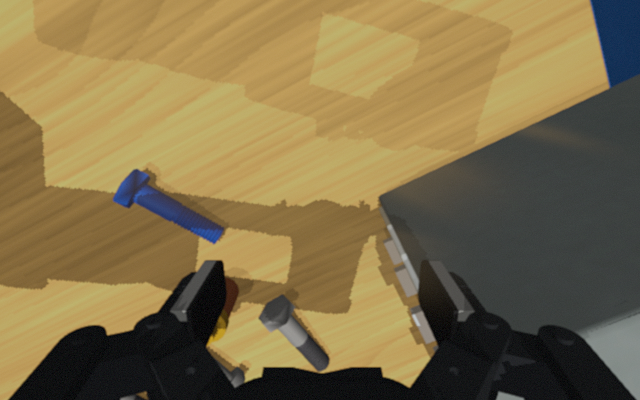

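Five grey bolts are in a row at about row 222 in the top view (columns 212, 247, 285, 330 and 373). The two blue ones are at (194,170) and (225,279). The chute is near (265,158) and the rack near (390,183). Next I'll zoom in.

Run:
```python
from h import *
im=cv2.cvtColor(cv2.imread('pics/top0.png'),cv2.COLOR_BGR2RGB)
save(cv2.resize(im[125:255,190:450],None,fx=3,fy=3,interpolation=cv2.INTER_CUBIC),'topz')
im=cv2.cvtColor(cv2.imread('pics/scene0.png'),cv2.COLOR_BGR2RGB)
save(cv2.resize(im[110:370,160:440],None,fx=2.3,fy=2.3,interpolation=cv2.INTER_CUBIC),'scenez')
```

```text
(no output)
```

View pics/topz.png

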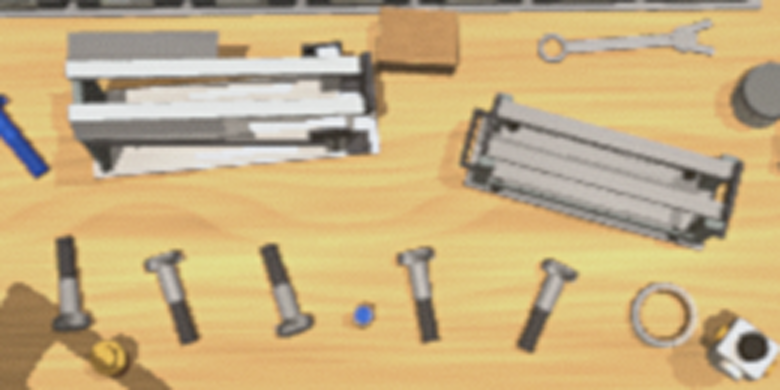

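View pics/scenez.png

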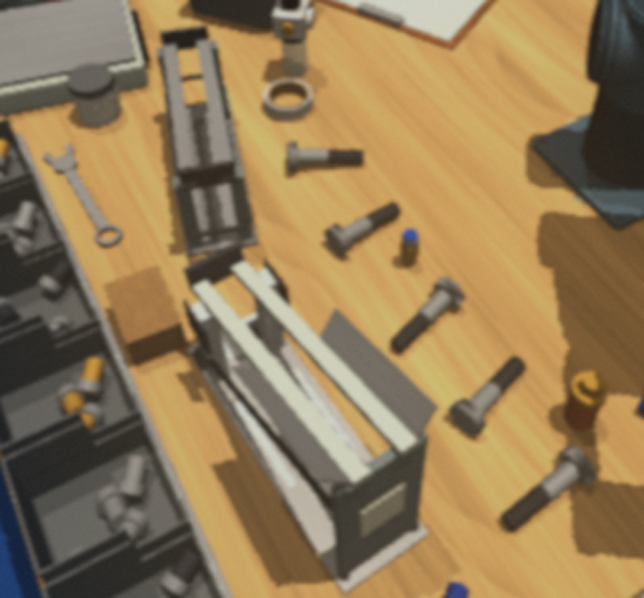

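```bash
cat >> h.py <<'E'
def cam(n):
    s=env.read_state(); d=imaging.get_image(n)
    if n=='wrist':
        Rt=quat(s['tool_rot']).as_matrix(); M=d['mount']; M=np.array(M)
        Rc=Rt@M[:3,:3]; p=np.array(s['ee_pos'])+Rt@M[:3,3]
    else:
        Rc=quat(d['attitude']).as_matrix(); p=np.array(d['position'])
    return dict(img=d['img'],R=Rc,p=p,K=(d['fx'],d['fy'],d['cx'],d['cy']))
def plane(c,uv,z):
    uv=np.atleast_2d(np.array(uv,float)); fx,fy,cx,cy=c['K']
    r=np.c_[(uv[:,0]-cx)/fx,(uv[:,1]-cy)/fy,np.ones(len(uv))]@c['R'].T
    z=np.broadcast_to(z,(len(uv),))
    return c['p']+r*((z-c['p'][2])/r[:,2])[:,None]
def proj(c,P):
    P=np.atleast_2d(P); q=(P-c['p'])@c['R']; fx,fy,cx,cy=c['K']
    return np.c_[q[:,0]/q[:,2]*fx+cx,q[:,1]/q[:,2]*fy+cy]
def tri(c1,u1,c2,u2):
    A=[];b=[]
    for c,u in((c1,u1),(c2,u2)):
        fx,fy,cx,cy=c['K'];r=c['R']@np.array([(u[0]-cx)/fx,(u[1]-cy)/fy,1]);r/=np.linalg.norm(r)
        M=np.eye(3)-np.outer(r,r);A.append(M);b.append(M@c['p'])
    return np.linalg.solve(sum(A),sum(b))
def pose():
    s=env.read_state(); Rt=quat(s['tool_rot']).as_matrix()
    print('t',round(s['time_s'],2),'tcp mm',np.round(np.array(s['ee_pos'])*1000,1),'fz yaw deg(tool z)',round(np.degrees(np.arctan2(Rt[1,2],Rt[0,2])),2),'tool y',np.round(Rt[:,1],3),'j',np.round(s['joints'],2),'w',round(s['width']*1000,1),'F',np.round(s['wrist_force'],1))
E
python3 - <<'E'
from h import *
pose()
c=cam('top'); print(c['R'].round(3))
f=lambda u,v:(190+u/3,125+v/3)
g=lambda n,pts,z:print(n,(plane(c,[f(*p) for p in pts],z)*1000).round(0)[:,:2].tolist())
g('bolts head/tip',[(70,322),(66,238),(165,260),(190,340),(296,326),(268,246),(416,256),(432,338),(560,270),(526,348)],0.018)
g('rails hi',[(70,69),(70,112)],0.230); g('rails lo',[(358,65),(358,105)],0.145)
g('rack',[(500,98),(738,165),(482,158),(722,220)],0.14)
E
```

```text
t 0.15 tcp mm [246.8 491.2 303.3] fz yaw deg(tool z) 63.31 tool y [-0.001 -0.001 -1.   ] j [ 0.9   0.26  1.54 -0.    1.35 -0.2 ] w 85.3 F [-0.  -0.1 -1. ]
[[-0.017 -0.988  0.152]
 [-1.     0.014 -0.015]
 [ 0.012 -0.153 -0.988]]
bolts head/tip [[385.0, 356.0], [490.0, 362.0], [460.0, 240.0], [361.0, 209.0], [376.0, 78.0], [476.0, 112.0], [461.0, -71.0], [359.0, -89.0], [441.0, -250.0], [344.0, -204.0]]
rails hi [[649.0, 322.0], [599.0, 321.0]]
rails lo [[672.0, -2.0], [623.0, -1.0]]
rack [[631.0, -169.0], [546.0, -446.0], [559.0, -146.0], [481.0, -424.0]]
```

Request:
drive_tool(
  plan=[
    [0, 0, 0.06, 18, -25, 8, 0],
    [0, 0, 0.06, 18, -25, 8, 0],
    [0, 0, 0.06, 18, -25, 8, 0],
    [0, 0, 0.06, 18, -25, 8, 0],
    [0, 0, 0.06, 18, -25, 8, 0],
    [0, 0, 0.06, 18, -25, 8, 0],
    [0, 0, 0.06, 18, -25, 8, 0],
    [0, 0, 0.045, 18, -25, 8, 0],
  ],
  force=60,
)

```text
time_s: 1.0
ee_pos: [0.3914, 0.2903, 0.3681]
tool_rot: [-0.707, 0.707, 0.0, -0.001]
wrist_force: [0.4, 0.3, -0.3]
width: 0.0851
```

Run:
```python
from h import *
pose(); c=cam('wrist'); save(c['img'],'w1'); np.save('w1.npy',c,allow_pickle=True)
```

```text
t 1.0 tcp mm [391.4 290.3 368.1] fz yaw deg(tool z) 90.09 tool y [-0. -0. -1.] j [ 0.41  0.11  1.57  0.    1.47 -1.16] w 85.1 F [ 0.4  0.3 -0.3]
```

View pics/w1.png

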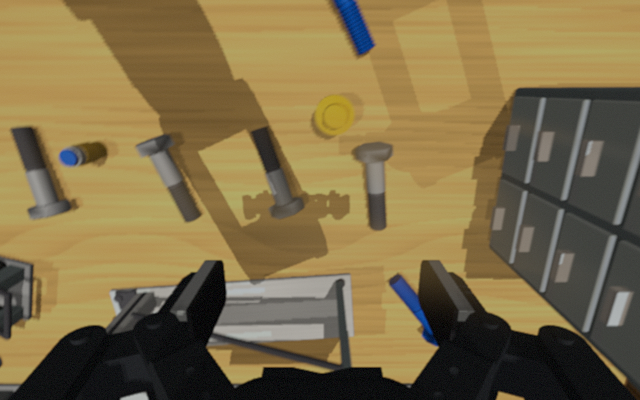

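```bash
cat >> h.py <<'E'
def bolts(c,zs=0.016,roi=None,show=None,smax=85):
    hsv=cv2.cvtColor(c['img'],cv2.COLOR_RGB2HSV); m=(hsv[...,1]<smax).astype(np.uint8)*255
    m=cv2.morphologyEx(m,cv2.MORPH_OPEN,np.ones((3,3)))
    if show: cv2.imwrite('pics/'+show+'.png',m)
    n,l,st,ce=cv2.connectedComponentsWithStats(m); out=[]
    for i in range(1,n):
        if not 500<st[i,4]<8000: continue
        if st[i,0]==0 or st[i,1]==0 or st[i,0]+st[i,2]>=640: continue
        ys,xs=np.nonzero(l==i); P=plane(c,np.c_[xs,ys],zs)[:,:2]*1000
        ctr=P.mean(0); w,V=np.linalg.eigh(np.cov((P-ctr).T)); a=V[:,1]; t=(P-ctr)@a; s=(P-ctr)@V[:,0]
        L=t.max()-t.min()
        if not 90<L<150: continue
        if np.ptp(s[t>t.max()-18])<np.ptp(s[t<t.min()+18]): a=-a; t=-t
        n_=np.array([-a[1],a[0]]); s=(P-ctr)@n_
        sh=(t<t.max()-30)&(t>t.min()+8); k=np.polyfit(t[sh],s[sh],1)  # shank line
        bins=[(np.median(t[q]),(s[q].max()+s[q].min())/2,np.ptp(s[q])) for q in [(t>t0)&(t<t0+4) for t0 in np.arange(t.min()+8,t.max()-30,4)]]
        b=np.array(bins);k=np.polyfit(b[:,0],b[:,1],1)
        ax=a+k[0]*n_; ax/=np.linalg.norm(ax)
        g=lambda d: ctr+ax*0+a*d+n_*np.polyval(k,d)
        und=g(t.max()-15)
        out.append(dict(und=und,yaw=np.degrees(np.arctan2(ax[1],ax[0])),L=L,shw=np.median(b[:,2]),grasp=g(t.max()-15-34),tip=g(t.min()),px=ce[i]))
    return out
def pb(c,**k):
    r=bolts(c,**k)
    for o in r: print('px',o['px'].round(0),'underside',o['und'].round(1),'grasp',o['grasp'].round(1),'axis yaw',round(o['yaw'],1),'L',round(o['L'],1),'shank w',round(o['shw'],1))
    return r
E
python3 - <<'E'
from h import *
c=np.load('w1.npy',allow_pickle=True).item(); pb(c,show='m1')
E
```

```text
px [ 38. 177.] underside [464.7 -75.3] grasp [430.8 -77.9] axis yaw 4.3 L 120.6 shank w 25.3
px [276. 179.] underside [460.8 241.5] grasp [428.3 231.7] axis yaw 16.8 L 119.4 shank w 18.0
px [167. 171.] underside [386.9  80.9] grasp [418.9  92.4] axis yaw -160.3 L 115.5 shank w 18.7
px [375. 179.] underside [392.8 356. ] grasp [426.6 359.7] axis yaw -173.9 L 118.1 shank w 18.9
px [564. 343.] underside [669.2 633. ] grasp [685.8 662.7] axis yaw -119.2 L 107.6 shank w 38.5
px [586. 377.] underside [717.5 691.3] grasp [745.3 711.2] axis yaw -144.4 L 112.7 shank w 40.5
```

View pics/m1.png

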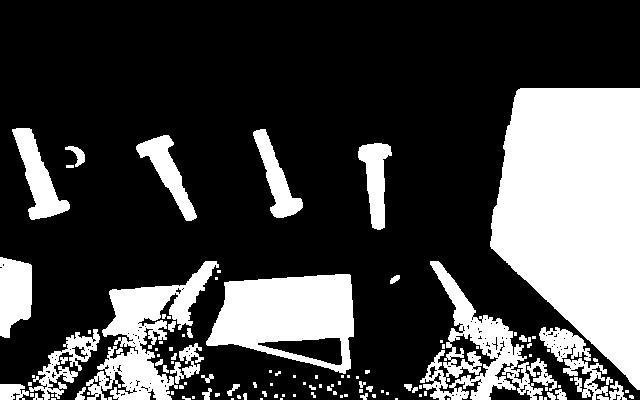

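The wrist view shows four of the five bolts, at (375,180), (276,180), (167,171) and (38,177). The chute's lower part is at the bottom, hidden behind the fingers. I'll move over the chute to measure it.

Request:
drive_tool(
  plan=[
    [0, 0, 0, 28, -17, 8, 0],
    [0, 0, 0, 28, -17, 8, 0],
    [0, 0, 0, 28, -17, 8, 0],
    [0, 0, 0, 28, -17, 8, 0],
    [0, 0, 0, 28, -17, 8, 0],
    [0, 0, 0, 28, -17, 8, 0],
    [0, 0, 0, 28, -17, 8, 0],
    [0, 0, 0, 28, -17, 8, 0],
  ],
)

```text
time_s: 1.85
ee_pos: [0.616, 0.1548, 0.4319]
tool_rot: [0.707, -0.707, 0.001, -0.0]
wrist_force: [0.3, 0.4, 0.8]
width: 0.0853
```

Run:
```python
from h import *
pose(); c=cam('wrist'); save(c['img'],'w2'); np.save('w2.npy',c,allow_pickle=True)
```

```text
t 1.85 tcp mm [616.  154.8 431.9] fz yaw deg(tool z) 89.94 tool y [-0.001  0.    -1.   ] j [ 0.07  0.37  1.07  0.    1.7  -1.5 ] w 85.3 F [0.3 0.4 0.8]
```

View pics/w2.png

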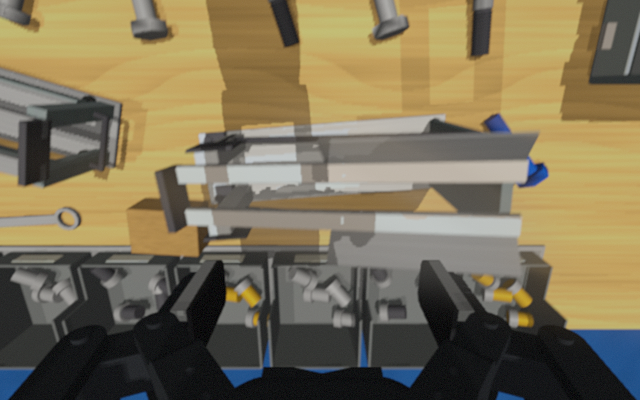

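Run:
```python
from h import *
c=np.load('w2.npy',allow_pickle=True).item()
save(cv2.resize(c['img'][120:270,150:350],None,fx=4,fy=4,interpolation=cv2.INTER_CUBIC),'w2a')
save(cv2.resize(c['img'][120:270,350:550],None,fx=4,fy=4,interpolation=cv2.INTER_CUBIC),'w2b')
```

```text
(no output)
```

View pics/w2a.png

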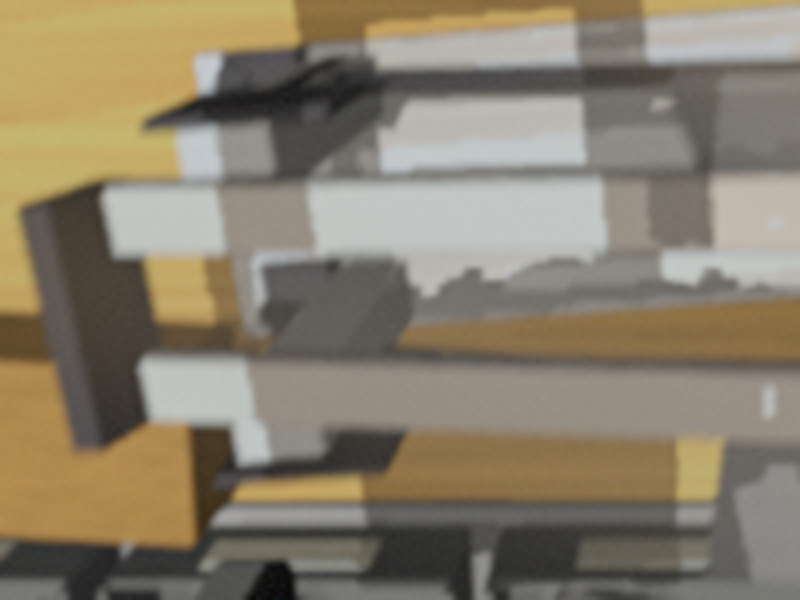

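View pics/w2b.png

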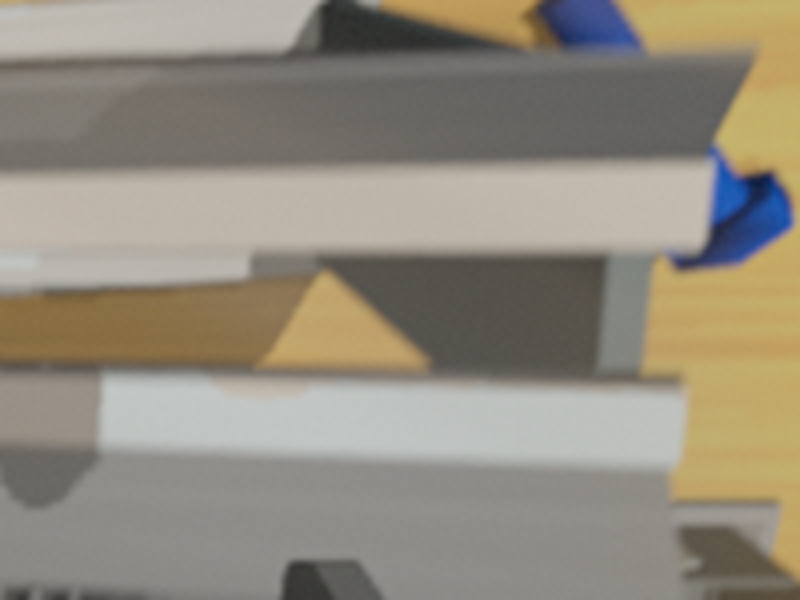

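Run:
```python
from h import *
c=np.load('w2.npy',allow_pickle=True).item()
a=lambda u,v:(150+u/4,120+v/4); b=lambda u,v:(350+u/4,120+v/4)
lo=plane(c,[a(105,185),a(115,253),a(145,362),a(150,422)],0.143)*1000
hi=plane(c,[b(713,160),b(705,247),b(685,383),b(680,466)],0.231)*1000
print(lo.round(1).tolist(),hi.round(1).tolist())
cl=lo.mean(0)
ch=hi.mean(0); print('ctr',cl,ch,'len',np.linalg.norm(ch-cl))
# scene cross check
```

```text
[[617.6, -4.4, 143.0], [636.9, -4.3, 143.0], [669.1, 0.0, 143.0], [687.6, -0.9, 143.0]] [[593.0, 323.8, 231.0], [611.5, 325.6, 231.0], [641.9, 327.0, 231.0], [661.5, 329.5, 231.0]]
ctr [652.79190169  -2.38451633 143.        ] [626.96412918 326.46485879 231.        ] len 341.39857256159377
```

Request:
drive_tool(
  plan=[
    [0, 0, 0.0134, -24, 26, -29, 0],
    [0, 0, 0.0134, -24, 26, -29, 0],
    [0, 0, 0.0134, -24, 26, -29, 0],
    [0, 0, 0.0134, -24, 26, -29, 0],
    [0, 0, 0.0134, -24, 26, -29, 0],
    [0, 0, 0.0134, -24, 26, -29, 0],
    [0, 0, 0.0134, -24, 26, -29, 0],
    [0, 0, 0.0134, -21, 23, -29, 0],
  ],
)

```text
time_s: 2.7
ee_pos: [0.4242, 0.3616, 0.1987]
tool_rot: [0.706, -0.706, -0.038, 0.038]
wrist_force: [0.7, 1.4, -0.5]
width: 0.0849
```

Run:
```python
from h import *
pose(); c=cam('wrist'); save(c['img'],'w3'); np.save('w3.npy',c,allow_pickle=True); pb(c,show='m3')
```

```text
t 2.7 tcp mm [424.2 361.6 198.7] fz yaw deg(tool z) 96.13 tool y [-0.  0. -1.] j [ 0.51  0.36  1.66  0.    1.12 -1.17] w 84.9 F [ 0.7  1.4 -0.5]
px [156. 170.] underside [460.7 242.8] grasp [427.8 234.3] axis yaw 14.5 L 122.3 shank w 21.5
```

View pics/w3.png

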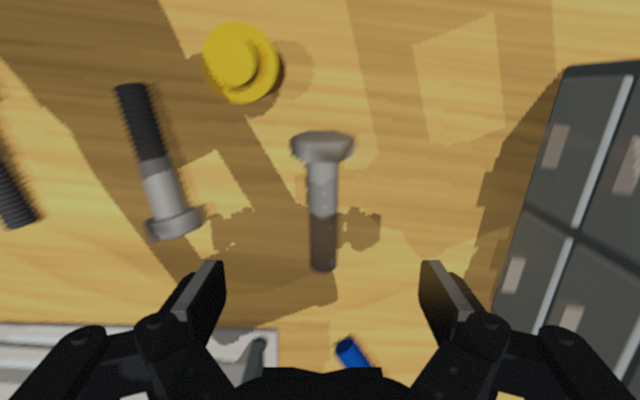

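Request:
drive_tool(
  plan=[
    [0, 0, 0, 1, -1, -30, 0],
    [0, 0, 0, 0, 0, -30, 0],
    [0, 0, 0, 0, 0, -30, 0],
    [0, 0, 0, 0, 0, -20, 0],
    [0, 0, 0, 0, 0, -10, 0],
    [0, 0, 0, 0, 0, 0, 1],
    [0, 0, 0, 0, 0, 0, 1],
    [0, 0, 0, 0, 0, 0, 1],
  ],
  force=70,
)

```text
time_s: 3.55
ee_pos: [0.4278, 0.3598, 0.0812]
tool_rot: [0.706, -0.706, -0.038, 0.037]
wrist_force: [0.0, 0.1, 0.8]
width: 0.0442
```

Request:
drive_tool(
  plan=[
    [0, 0, 0, 0, 0, 0, 1],
    [0, 0, 0, 0, 0, 0, 1],
    [0, 0, 0, 0, 0, 5, 1],
    [0, 0, 0, 0, 0, 30, 1],
    [0, 0, 0, 0, 0, 40, 1],
    [0, 0, 0, 0, 0, 50, 1],
    [0, 0, 0, 0, 0, 50, 1],
    [0, 0, 0, 0, 0, 50, 1],
  ],
)

```text
time_s: 4.35
ee_pos: [0.426, 0.3589, 0.3063]
tool_rot: [-0.706, 0.706, 0.037, -0.038]
wrist_force: [1.2, 0.7, -4.9]
width: 0.0215
```

Run:
```python
from h import *
pose(); c=cam('wrist'); save(c['img'],'w4'); np.save('w4.npy',c,allow_pickle=True); pb(c)
```

```text
t 4.35 tcp mm [426.  358.9 306.3] fz yaw deg(tool z) 96.1 tool y [-0.002 -0.001 -1.   ] j [ 0.5   0.27  1.51 -0.    1.36 -1.18] w 21.5 F [ 1.2  0.7 -4.9]
px [ 70. 126.] underside [382.5  77.8] grasp [414.2  90.1] axis yaw -158.8 L 119.8 shank w 24.4
px [203. 147.] underside [459.9 240.7] grasp [427.1 231.5] axis yaw 15.8 L 120.4 shank w 21.2
```

View pics/w4.png

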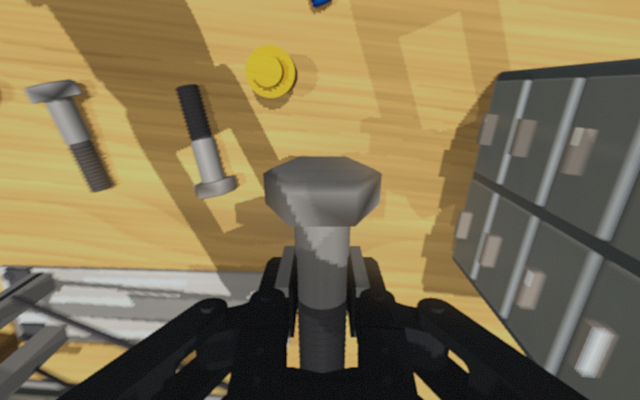

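Request:
drive_tool(
  plan=[
    [0, 0, 0.14, 26, -17, 7, 1],
    [0, 0, 0.14, 26, -17, 7, 1],
    [0, 0, 0.14, 26, -17, 7, 1],
    [0, 0, 0.14, 26, -17, 7, 1],
    [0, 0, 0.14, 26, -17, 7, 1],
    [0, 0, 0.14, 26, -17, 7, 1],
    [0, 0, 0.14, 26, -17, 7, 1],
    [0, 0, 0.14, 26, -17, 7, 1],
  ],
)

```text
time_s: 5.2
ee_pos: [0.6354, 0.2225, 0.3599]
tool_rot: [0.578, -0.577, -0.408, 0.409]
wrist_force: [0.8, 0.4, -5.6]
width: 0.0217
```

Request:
drive_tool(
  plan=[
    [0, 0, 0.141, 0, 0, 0, 1],
    [0, 0, 0.141, 0, 0, 0, 1],
    [0, 0, 0.141, 0, 0, 0, 1],
    [0.131, 0.01, 0, 0, 0, 0, 1],
    [0.131, 0.01, 0, 0, 0, 0, 1],
    [0, 0, 0, 0, 0, -20, 1],
    [0, 0, 0, 0, 0, 0, 1],
    [0, 0, 0, 0, 0, 0, 1],
  ],
)

```text
time_s: 6.0
ee_pos: [0.6356, 0.2387, 0.345]
tool_rot: [-0.549, 0.417, 0.566, -0.452]
wrist_force: [-1.1, 0.0, -4.0]
width: 0.0216
```

Run:
```python
from h import *
pose(); c=cam('wrist'); save(c['img'],'w5'); np.save('w5.npy',c,allow_pickle=True)
c=cam('scene'); save(cv2.resize(c['img'][110:370,160:440],None,fx=2.3,fy=2.3,interpolation=cv2.INTER_CUBIC),'s5')
```

```text
t 6.0 tcp mm [635.6 238.7 345. ] fz yaw deg(tool z) -176.92 tool y [-0.024  0.243 -0.97 ] j [ 0.09  0.45  1.18  0.25  1.52 -3.12] w 21.6 F [-1.1  0.  -4. ]
```

View pics/w5.png

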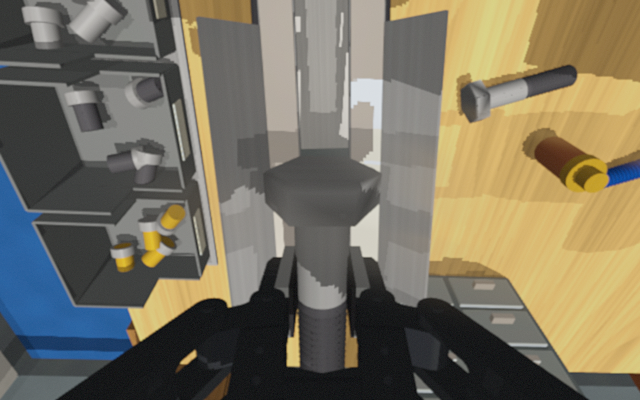

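View pics/s5.png

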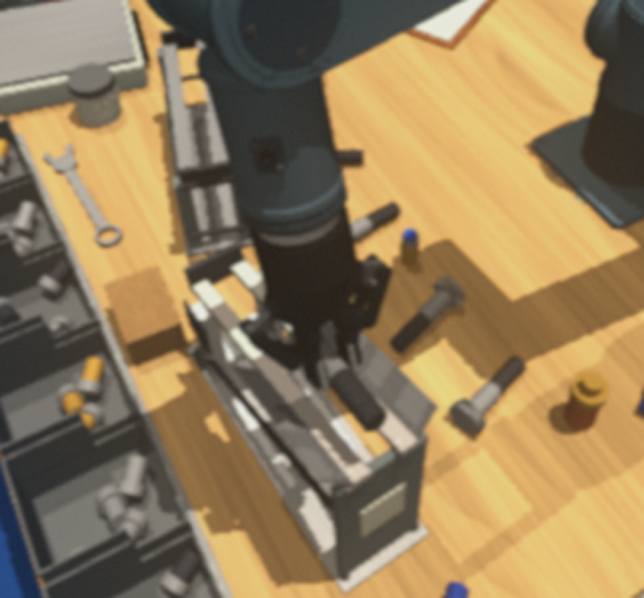

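The bolt is held and lined up with the slot: slot centre at column 324, bolt at 322. Joint 6 has reached its limit, though, so I'll back off half of the tilt.

Request:
drive_tool(
  plan=[
    [-0.131, -0.01, 0, 0, -5, 0, 1],
    [0, 0, 0.01, -1, -4, 0, 1],
    [0, 0, 0, 0, 0, -10, 1],
    [0, 0, 0, 0, 0, -10, 1],
    [0, 0, 0, 0, 0, -10, 1],
    [0, 0, 0, 0, 0, 0, 1],
    [0, 0, 0, 0, 0, 0, 1],
    [0, 0, 0, 0, 0, 0, 1],
  ],
)

```text
time_s: 6.9
ee_pos: [0.6355, 0.2298, 0.3166]
tool_rot: [-0.515, 0.452, 0.542, -0.487]
wrist_force: [-0.3, -0.2, -4.2]
width: 0.0216
```

Run:
```python
from h import *
pose(); c=cam('wrist'); save(c['img'],'w6'); np.save('w6.npy',c,allow_pickle=True)
```

```text
t 6.9 tcp mm [635.5 229.8 316.6] fz yaw deg(tool z) -176.44 tool y [-0.011  0.116 -0.993] j [ 0.13  0.47  1.2   0.12  1.47 -3.08] w 21.6 F [-0.3 -0.2 -4.2]
```

View pics/w6.png

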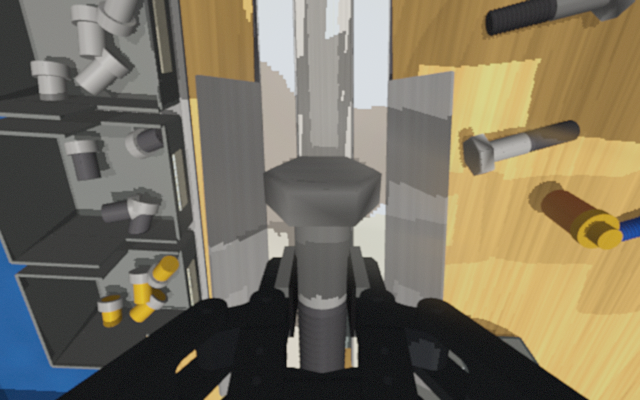

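Request:
drive_tool(
  plan=[
    [0, 0, 0, -1, 0, -10, 1],
    [0, 0, 0, 0, 0, -10, 1],
    [0, 0, 0, 0, 0, -5, 1],
    [0, 0, 0, 0, 0, 0, 1],
    [0, 0, 0, 0, 0, 0, 0.5],
    [0, 0, 0, 0, 0, 0, 0.45],
    [0, 0, 0, 0, 0, 6, 0.45],
    [0, 0, 0, 0, 0, 30, 0.45],
  ],
)

```text
time_s: 7.75
ee_pos: [0.6332, 0.2297, 0.3251]
tool_rot: [-0.516, 0.451, 0.54, -0.489]
wrist_force: [0.1, 0.7, 0.4]
width: 0.0471
```

Request:
drive_tool(
  plan=[
    [0, 0, 0, 0, 0, 30, 0.4],
    [0, 0, 0, 0, 0, 30, 0.2],
    [0, 0, 0, 0, 0, 20, 0],
    [-0.12, -0.01, -0.14, -20, 0, 10, 0],
    [0, 0, -0.14, -30, 0, 0, 0],
    [0, 0, -0.14, -30, 0, 0, 0],
    [0, 0, -0.14, -30, 0, 0, 0],
    [0, 0, -0.14, -30, 0, 0, 0],
  ],
)

```text
time_s: 8.55
ee_pos: [0.493, 0.23, 0.4188]
tool_rot: [0.63, -0.626, -0.332, 0.317]
wrist_force: [-0.1, 0.6, 0.3]
width: 0.0852
```

Run:
```python
from h import *
pose(); c=cam('wrist'); save(c['img'],'w7'); np.save('w7.npy',c,allow_pickle=True); pb(c)
```

```text
t 8.55 tcp mm [493.  230.  418.8] fz yaw deg(tool z) 144.64 tool y [ 0.016  0.015 -1.   ] j [ 0.23  0.19  1.35  0.01  1.58 -2.3 ] w 85.2 F [-0.1  0.6  0.3]
px [369. 110.] underside [452.6 243.5] grasp [420.4 232.8] axis yaw 18.4 L 115.1 shank w 19.3
px [425. 326.] underside [546.1 650.5] grasp [539.3 617.2] axis yaw 78.5 L 148.9 shank w 15.6
```

View pics/w7.png

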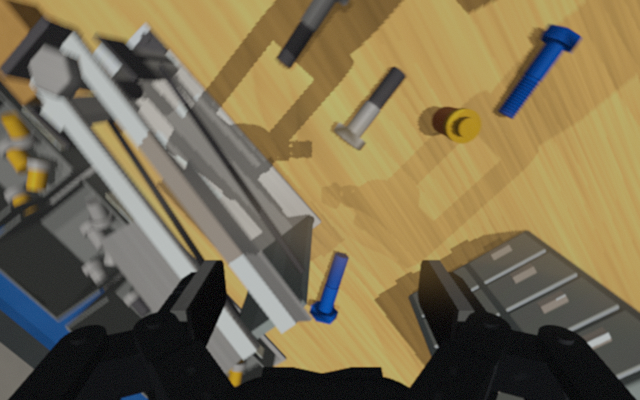

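Bolt 1 is hanging at the stop, its head at (52,68). Next is bolt 2.

Request:
drive_tool(
  plan=[
    [-0.015, 0.016, -0.084, -8, 0, -27, 0],
    [0, 0, -0.084, -8, 0, -27, 0],
    [0, 0, -0.084, -8, 0, -27, 0],
    [0, 0, -0.084, -8, 0, -27, 0],
    [0, 0, -0.084, -8, 0, -27, 0],
    [0, 0, -0.084, -8, 1, -27, 0],
    [0, 0, -0.084, -8, 1, -27, 0],
    [0, 0, -0.084, -8, 0, -27, 0],
  ],
)

```text
time_s: 9.4
ee_pos: [0.4308, 0.2322, 0.2017]
tool_rot: [0.7, -0.7, -0.1, 0.1]
wrist_force: [-0.2, -0.3, -0.5]
width: 0.0855
```

Run:
```python
from h import *
pose(); c=cam('wrist'); save(c['img'],'w8'); np.save('w8.npy',c,allow_pickle=True); pb(c)
```

```text
t 9.4 tcp mm [430.8 232.2 201.7] fz yaw deg(tool z) 106.3 tool y [ 0.     0.001 -1.   ] j [ 0.27  0.25  1.82  0.    1.07 -1.59] w 85.5 F [-0.2 -0.3 -0.5]
px [148. 106.] underside [383.7  84.4] grasp [415.9  95.1] axis yaw -161.7 L 95.5 shank w 25.2
px [325. 181.] underside [461.8 244.6] grasp [429.4 234.3] axis yaw 17.8 L 122.6 shank w 20.9
```

View pics/w8.png

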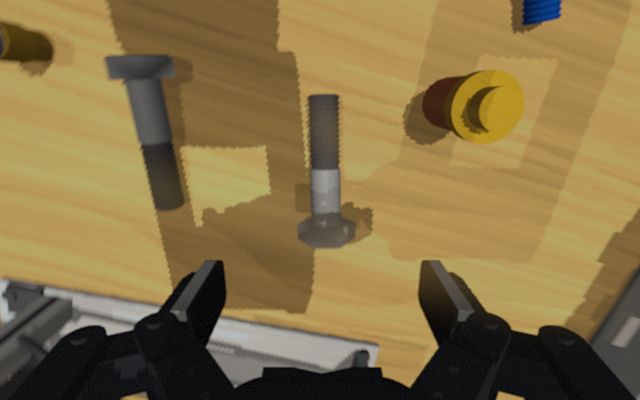

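Request:
drive_tool(
  plan=[
    [0, 0, 0.01, -1, 1, -30, 0],
    [0, 0, 0, 0, 1, -30, 0],
    [0, 0, 0, 0, 0, -30, 0],
    [0, 0, 0, 0, 0, -20, 0],
    [0, 0, 0, 0, 0, -11, 0],
    [0, 0, 0, 0, 0, 0, 1],
    [0, 0, 0, 0, 0, 0, 1],
    [0, 0, 0, 0, 0, 0, 1],
  ],
)

```text
time_s: 10.25
ee_pos: [0.4304, 0.2342, 0.0817]
tool_rot: [0.7, -0.699, -0.105, 0.105]
wrist_force: [-0.2, -0.0, -0.1]
width: 0.0438
```

Request:
drive_tool(
  plan=[
    [0, 0, 0, 0, 0, 0, 1],
    [0, 0, 0, 0, 0, 0, 1],
    [0, 0, 0, 0, 0, 5, 1],
    [0, 0, 0, 0, 0, 40, 1],
    [0, 0, 0, 0, 0, 50, 1],
    [0, 0, 0, 0, 0, 50, 1],
    [0, 0, 0, 0, 0, 50, 1],
    [0, 0, 0, 0, 0, 50, 1],
  ],
)

```text
time_s: 11.05
ee_pos: [0.428, 0.2336, 0.3269]
tool_rot: [0.699, -0.699, -0.103, 0.106]
wrist_force: [0.9, 0.3, -6.2]
width: 0.0212
```

Run:
```python
from h import *
pose(); c=cam('wrist'); save(c['img'],'w9')
```

```text
t 11.05 tcp mm [428.  233.6 326.9] fz yaw deg(tool z) 107.05 tool y [-0.004 -0.    -1.   ] j [ 0.27  0.13  1.64  0.    1.38 -1.6 ] w 21.2 F [ 0.9  0.3 -6.2]
```

View pics/w9.png

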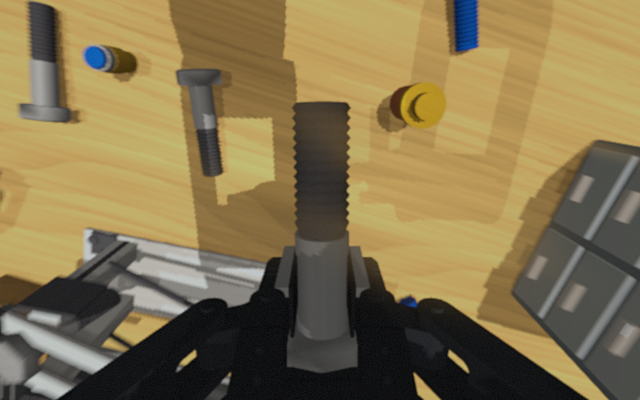

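Request:
drive_tool(
  plan=[
    [0, 0, -0.138, 26, -2, 5, 1],
    [0, 0, -0.138, 26, -2, 5, 1],
    [0, 0, -0.138, 26, -2, 5, 1],
    [0, 0, -0.138, 26, -2, 5, 1],
    [0, 0, -0.138, 26, -2, 5, 1],
    [0, 0, -0.138, 26, -2, 5, 1],
    [0, 0, -0.138, 26, -1, 5, 1],
    [0, 0, -0.138, 24, 0, 5, 1],
  ],
)

```text
time_s: 11.9
ee_pos: [0.6358, 0.2205, 0.3639]
tool_rot: [0.65, -0.649, 0.281, -0.278]
wrist_force: [0.6, 0.3, -5.3]
width: 0.0215
```

Request:
drive_tool(
  plan=[
    [0, 0, -0.138, 0, 0, 0, 1],
    [0, 0, -0.138, 0, 0, 0, 1],
    [0, 0, -0.138, 0, 0, 0, 1],
    [0, 0, -0.138, 0, 0, 0, 1],
    [0, 0, -0.138, 0, 0, 0, 1],
    [0.131, 0.01, 0, 0, 0, -10, 1],
    [0.131, 0.01, 0, 0, 0, -20, 1],
    [0, 0, 0, 0, 0, 0, 1],
  ],
)

```text
time_s: 12.7
ee_pos: [0.6337, 0.2182, 0.33]
tool_rot: [0.574, -0.451, 0.549, -0.407]
wrist_force: [-1.0, -1.8, -7.0]
width: 0.0216
```

Run:
```python
from h import *
pose(); c=cam('wrist'); save(c['img'],'w10')
```

```text
t 12.7 tcp mm [633.7 218.2 330. ] fz yaw deg(tool z) 4.05 tool y [-0.028  0.261 -0.965] j [ 0.05  0.45  1.22  0.27  1.49 -0.04] w 21.6 F [-1.  -1.8 -7. ]
```

View pics/w10.png

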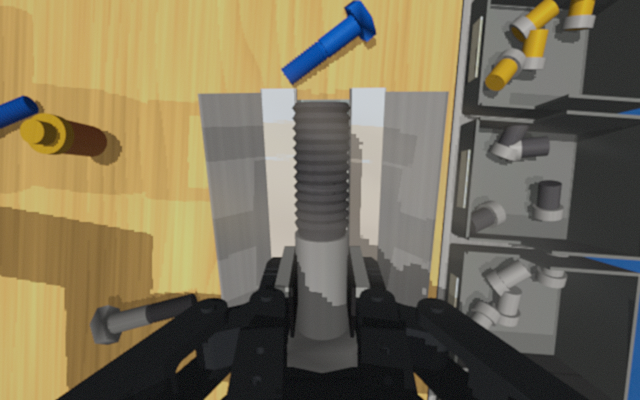

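Request:
drive_tool(
  plan=[
    [0, 0, 0, 0, 0, -12, 1],
    [0, 0, 0, 0, 1, -12, 1],
    [0, 0, 0, 0, 1, -10, 1],
    [0, 0, 0, 0, 0, 0, 1],
    [0, 0, 0, 0, 0, 0, 0.5],
    [0, 0, 0, 0, 0, 0, 0.45],
    [0, 0, 0, 0, -2, 8, 0.45],
    [0, 0, 0, 0, -8, 30, 0.45],
  ],
)

```text
time_s: 13.55
ee_pos: [0.6343, 0.2132, 0.3379]
tool_rot: [0.576, -0.451, 0.547, -0.407]
wrist_force: [-0.1, -0.7, 0.6]
width: 0.0468
```

Request:
drive_tool(
  plan=[
    [0, 0, 0, 0, -8, 30, 0.4],
    [-0.13, -0.01, 0, 0, 0, 30, 0.2],
    [-0.13, -0.01, 0, -20, 0, 20, 0],
    [0, 0, 0.14, -25, -10, 10, 0],
    [0, 0, 0.14, -30, -20, 0, 0],
    [0, 0, 0.14, -30, -20, 0, 0],
    [0, 0, 0.14, -30, -20, 0, 0],
    [0, 0, 0.14, -30, -20, 0, 0],
  ],
)

```text
time_s: 14.35
ee_pos: [0.469, 0.1143, 0.4312]
tool_rot: [0.654, -0.651, 0.273, -0.272]
wrist_force: [0.9, -0.1, 0.6]
width: 0.0855
```

Run:
```python
from h import *
pose(); c=cam('wrist'); save(c['img'],'w11'); pb(c)
c=cam('scene'); save(cv2.resize(c['img'][110:370,160:440],None,fx=2.3,fy=2.3,interpolation=cv2.INTER_CUBIC),'s11')
```

```text
t 14.35 tcp mm [469.  114.3 431.2] fz yaw deg(tool z) 44.69 tool y [ 0.001  0.004 -1.   ] j [ 0.    0.08  1.45  0.    1.61 -0.77] w 85.5 F [ 0.9 -0.1  0.6]
px [212. 214.] underside [455.3 -72.7] grasp [421.7 -77.7] axis yaw 8.5 L 114.8 shank w 16.5
px [144. 270.] underside [ 444.9 -252.1] grasp [ 414.9 -236.1] axis yaw -28.1 L 125.8 shank w 24.4
```

View pics/w11.png

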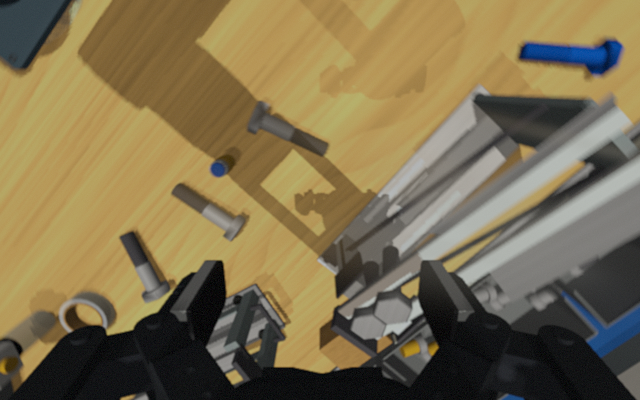

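View pics/s11.png

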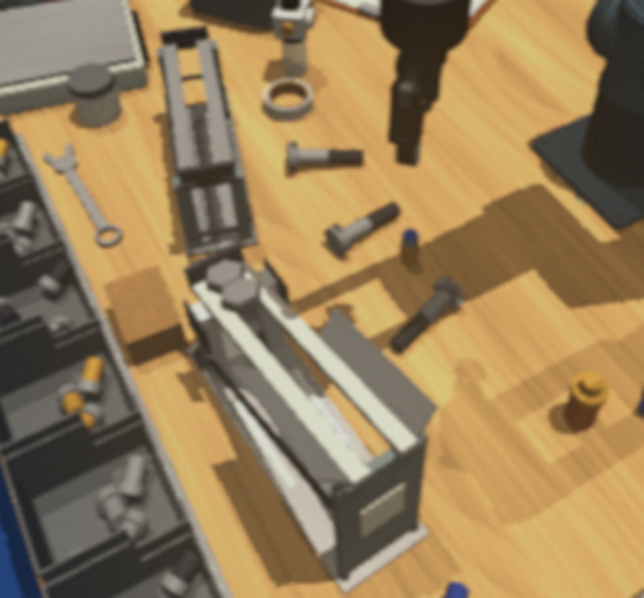

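Two bolts are queued at (365,320). I'll grasp bolt 3, whose head faces the base, with the tool turned the other way so that its head ends up downhill.

Request:
drive_tool(
  plan=[
    [0, 0, -0.134, -4, -1, -16, 0],
    [0, 0, -0.134, -4, -1, -16, 0],
    [0, 0, -0.134, -4, -1, -16, 0],
    [0, 0, -0.134, -4, -1, -16, 0],
    [0, 0, -0.134, -4, -1, -16, 0],
    [0, 0, -0.134, -4, -1, -16, 0],
    [0, 0, -0.134, -4, -2, -16, 0],
    [0, 0, -0.134, -4, -2, -16, 0],
  ],
)

```text
time_s: 15.25
ee_pos: [0.4393, 0.105, 0.3021]
tool_rot: [0.421, -0.416, 0.57, -0.57]
wrist_force: [0.0, 0.6, 0.0]
width: 0.0855
```

Request:
drive_tool(
  plan=[
    [0, 0, -0.134, -4, -2, -16, 0],
    [0, 0, -0.134, -4, -2, -16, 0],
    [0, 0, -0.134, -3, -2, -16, 0],
    [0, 0, -0.134, -3, -2, -16, 0],
    [0, 0, -0.134, -3, -2, -16, 0],
    [0, 0, -0.134, -3, -1, -16, 0],
    [0, 0, -0.124, 0, 0, -7, 0],
    [0, 0, 0, 0, 0, 0, 0],
  ],
)

```text
time_s: 16.05
ee_pos: [0.4189, 0.094, 0.1984]
tool_rot: [0.122, -0.118, 0.697, -0.697]
wrist_force: [0.0, 0.4, 0.0]
width: 0.0855
```

Run:
```python
from h import *
pose(); c=cam('wrist'); save(c['img'],'w12'); pb(c)
```

```text
t 16.05 tcp mm [418.9  94.  198.4] fz yaw deg(tool z) -70.4 tool y [ 0.005  0.001 -1.   ] j [-0.04  0.15  1.96  0.    1.03  1.19] w 85.5 F [0.  0.4 0. ]
px [318. 216.] underside [374.4  81.7] grasp [406.8  92.1] axis yaw -162.2 L 98.5 shank w 22.2
px [520. 248.] underside [459.  -73.1] grasp [425.2 -76.7] axis yaw 5.9 L 111.5 shank w 27.1
px [126. 378.] underside [203.6 198.2] grasp [177.1 220.3] axis yaw -39.9 L 92.9 shank w 38.2
```

View pics/w12.png

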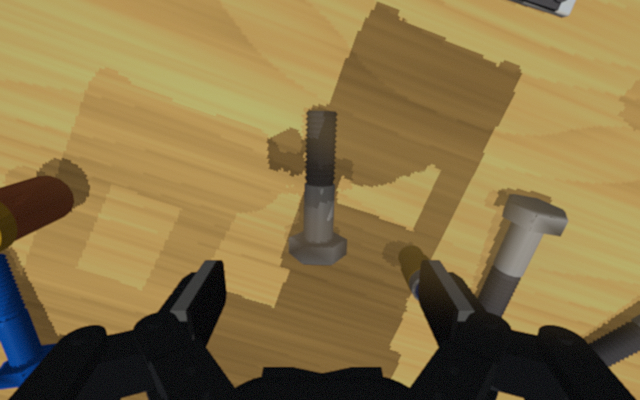

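Run:
```python
from h import *
c=cam('wrist'); print((plane(c,[(403,250),(395,245),(415,285)],[0,0,.05])*1000).round(0))
# tool coords of item base
d=imaging.get_image('top'); save(cv2.resize(d['img'][180:260,190:450],None,fx=3,fy=3),'t12')
s=env.read_state();Rt=quat(s['tool_rot']).as_matrix()
for P in plane(c,[(403,250),(415,285),(318,245),(320,110)],[0,.05,.02,.012]): print(((P-np.array(s['ee_pos']))@Rt*1000).round(0),(P*1000).round(0))
print(np.load('w1.npy',allow_pickle=True).item()['p'])
c1=np.load('w1.npy',allow_pickle=True).item(); print((plane(c1,[(100,152),(70,157)],[0,.05])*1000).round(0))
```

```text
[[391.   7.   0.]
 [393.  15.   0.]
 [387.   7.  50.]]
[ 58. 199.  72.] [391.   7.   0.]
[ 61. 149.  70.] [387.   7.  50.]
[ 43. 179.  -3.] [380.  82.  20.]
[-64. 188.  -1.] [480. 117.  12.]
[0.31240728 0.28995697 0.4380344 ]
[[393.  -2.   0.]
 [389.  -5.  50.]]
```

View pics/t12.png

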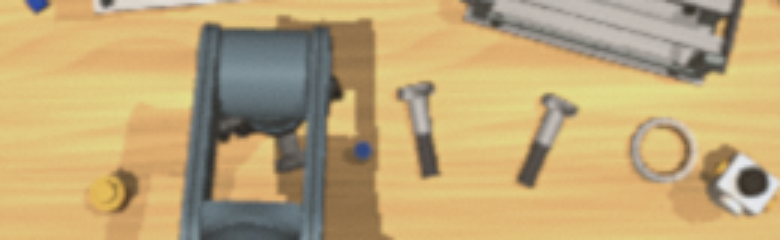

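Request:
drive_tool(
  plan=[
    [0, 0.005, 0, 1, 1, -30, 0],
    [0, 0, 0, 0, 0, -30, 0],
    [0, 0, 0, 0, 0, -30, 0],
    [0, 0, 0, 0, 0, -20, 0],
    [0, 0, 0, 0, 0, -9, 0],
    [0, 0, 0, 0, 0, 0, 1],
    [0, 0, 0, 0, 0, 0, 1],
    [0, 0, 0, 0, 0, 0, 1],
  ],
)

```text
time_s: 17.0
ee_pos: [0.4203, 0.0949, 0.0804]
tool_rot: [0.122, -0.121, 0.697, -0.697]
wrist_force: [-0.4, 0.1, -0.3]
width: 0.0441
```

Request:
drive_tool(
  plan=[
    [0, 0, 0, 0, 0, 0, 1],
    [0, 0, 0, 0, 0, 0, 1],
    [0, 0, 0, 0, 0, 5, 1],
    [0, 0, 0, 0, 0, 40, 1],
    [0, 0, 0, 0, 0, 50, 1],
    [0, 0, 0, 0, 0, 50, 1],
    [0, 0, 0, 0, 0, 50, 1],
    [0, 0, 0, 0, 0, 50, 1],
  ],
)

```text
time_s: 17.8
ee_pos: [0.418, 0.095, 0.3262]
tool_rot: [0.121, -0.122, 0.697, -0.696]
wrist_force: [1.5, -1.2, -5.4]
width: 0.0217
```

Run:
```python
from h import *
pose(); c=cam('wrist'); save(c['img'],'w13')
```

```text
t 17.8 tcp mm [418.   95.  326.2] fz yaw deg(tool z) -70.22 tool y [-0.001  0.001 -1.   ] j [-0.04  0.02  1.76  0.    1.36  1.19] w 21.7 F [ 1.5 -1.2 -5.4]
```

View pics/w13.png

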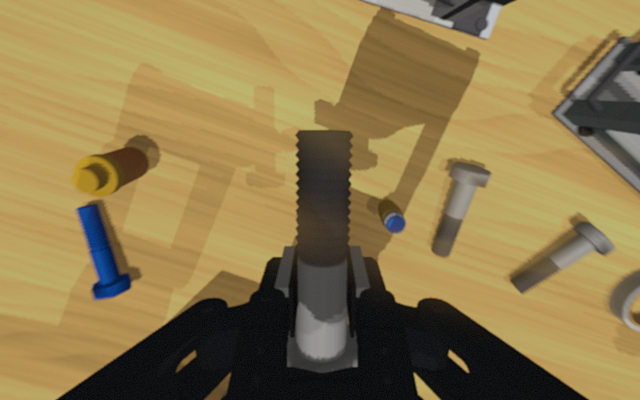

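Request:
drive_tool(
  plan=[
    [0, 0, 0.14, 27, 16, 8, 1],
    [0, 0, 0.14, 27, 16, 8, 1],
    [0, 0, 0.14, 27, 16, 8, 1],
    [0, 0, 0.14, 27, 16, 8, 1],
    [0, 0, 0.14, 27, 16, 4, 1],
    [0, 0, 0.14, 27, 16, 4, 1],
    [0, 0, 0.14, 27, 16, 2, 1],
    [0, 0, 0.14, 27, 16, 2, 1],
  ],
)

```text
time_s: 18.65
ee_pos: [0.6357, 0.2235, 0.3671]
tool_rot: [0.474, -0.475, 0.525, -0.524]
wrist_force: [0.8, 0.3, -3.7]
width: 0.0214
```

Request:
drive_tool(
  plan=[
    [0, 0, 0.095, 0, 1, 0, 1],
    [0, 0, 0.09, 0, 0, 0, 1],
    [0.131, 0.01, 0, 0, 0, -10, 1],
    [0.131, 0.01, 0, 0, 0, -20, 1],
    [0, 0, 0, 0, 0, 0, 1],
    [0, 0, 0, 0, 0, 0, 1],
    [0, 0, 0, 0, 0, 0, 1],
    [0, 0, 0, 0, 0, 0, 1],
  ],
)

```text
time_s: 19.45
ee_pos: [0.6354, 0.2248, 0.3397]
tool_rot: [0.578, -0.452, 0.542, -0.408]
wrist_force: [-0.2, -0.0, -5.7]
width: 0.0212
```

Run:
```python
from h import *
pose(); c=cam('wrist'); save(c['img'],'w14')
```

```text
t 19.45 tcp mm [635.4 224.8 339.7] fz yaw deg(tool z) 4.63 tool y [-0.019  0.258 -0.966] j [ 0.06  0.44  1.2   0.26  1.5  -0.04] w 21.2 F [-0.2 -0.  -5.7]
```

View pics/w14.png

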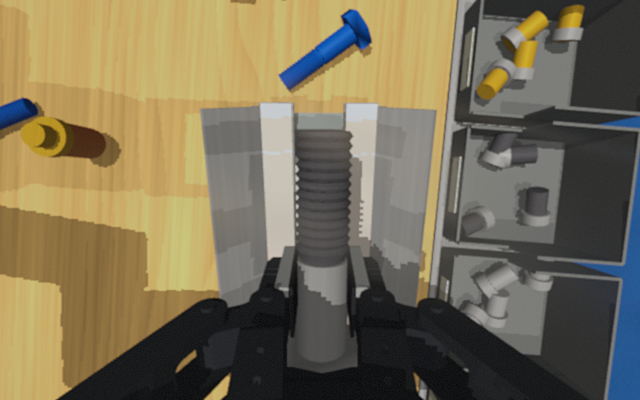

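Request:
drive_tool(
  plan=[
    [0, 0, 0, -1, 0, -14, 1],
    [0, 0, 0, 0, 1, -14, 1],
    [0, 0, 0, 0, 0, -13, 1],
    [0, 0, 0, 0, 0, 0, 1],
    [0, 0, 0, 0, 0, 0, 0.5],
    [0, 0, 0, 0, 0, 0, 0.45],
    [0, 0, 0, 0, -2, 8, 0.45],
    [0, 0, 0, 0, -8, 30, 0.45],
  ],
)

```text
time_s: 20.3
ee_pos: [0.6333, 0.2151, 0.3339]
tool_rot: [0.577, -0.453, 0.545, -0.406]
wrist_force: [-0.4, -0.0, -0.5]
width: 0.0467
```

Request:
drive_tool(
  plan=[
    [0, 0, 0, 0, -8, 30, 0.4],
    [-0.13, -0.01, 0, 0, 0, 30, 0.2],
    [-0.13, -0.01, 0, -20, -10, 20, 0],
    [0, 0, 0.14, -27, -35, 0, 0],
    [0, 0, 0.14, -27, -35, 0, 0],
    [0, 0, 0.14, -27, -35, 0, 0],
    [0, 0, 0.14, -27, -35, 0, 0],
    [0, 0, 0.14, -27, -35, 0, 0],
  ],
)

```text
time_s: 21.1
ee_pos: [0.4781, 0.0209, 0.4172]
tool_rot: [0.654, -0.653, 0.27, -0.271]
wrist_force: [1.6, -1.5, 1.0]
width: 0.0852
```

Run:
```python
from h import *
pose(); c=cam('wrist'); save(c['img'],'w15'); pb(c)
c=cam('scene'); save(cv2.resize(c['img'][110:370,160:440],None,fx=2.3,fy=2.3,interpolation=cv2.INTER_CUBIC),'s15')
```

```text
t 21.1 tcp mm [478.1  20.9 417.2] fz yaw deg(tool z) 44.99 tool y [ 0.002  0.    -1.   ] j [-0.19  0.07  1.49  0.    1.58 -0.98] w 85.2 F [ 1.6 -1.5  1. ]
px [244. 166.] underside [454.3 -73.3] grasp [420.6 -77.6] axis yaw 7.2 L 114.7 shank w 18.6
px [171. 233.] underside [ 442.1 -251.1] grasp [ 411.7 -235.9] axis yaw -26.5 L 121.6 shank w 19.4
px [109. 278.] underside [ 383.5 -411.4] grasp [ 386.5 -377.5] axis yaw -95.1 L 99.7 shank w 75.4
```

View pics/w15.png

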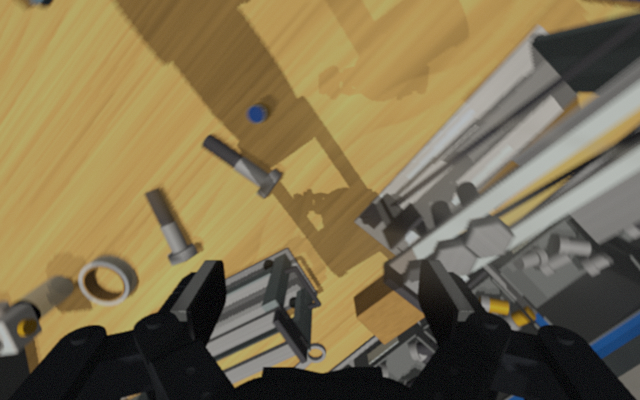

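View pics/s15.png

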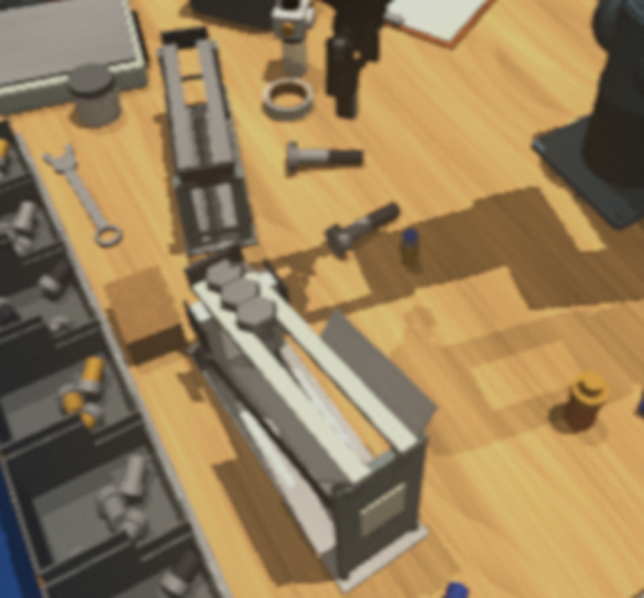

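Request:
drive_tool(
  plan=[
    [0, 0, 0.111, -7, -12, -27, 0],
    [0, 0, 0.111, -7, -12, -27, 0],
    [0, 0, 0.111, -7, -12, -27, 0],
    [0, 0, 0.111, -7, -12, -27, 0],
    [0, 0, 0.111, -6, -12, -27, 0],
    [0, 0, 0.111, -6, -12, -27, 0],
    [0, 0, 0.111, -6, -12, -27, 0],
    [0, 0, 0.111, -6, -13, -27, 0],
  ],
)

```text
time_s: 22.0
ee_pos: [0.4283, -0.0757, 0.1999]
tool_rot: [-0.706, 0.707, 0.036, -0.035]
wrist_force: [-1.4, -0.3, -0.0]
width: 0.0852
```

Run:
```python
from h import *
pose(); c=cam('wrist'); save(c['img'],'w16'); pb(c)
```

```text
t 22.0 tcp mm [428.3 -75.7 199.9] fz yaw deg(tool z) 95.72 tool y [ 0.002 -0.002 -1.   ] j [-0.43  0.16  1.95 -0.    1.04 -2.1 ] w 85.2 F [-1.4 -0.3 -0. ]
px [123. 145.] underside [ 449.1 -250.3] grasp [ 418.5 -235.3] axis yaw -26.2 L 130.2 shank w 24.6
px [325. 203.] underside [463.6 -67.8] grasp [430.2 -74. ] axis yaw 10.6 L 98.6 shank w 22.7
```

View pics/w16.png

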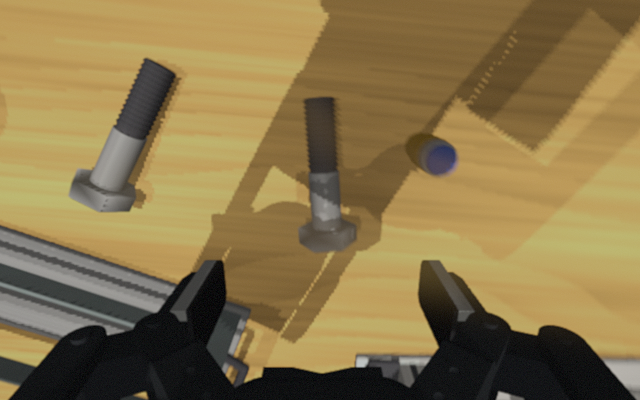

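Request:
drive_tool(
  plan=[
    [0, 0, 0.05, 0, 0, -30, 0],
    [0, 0, 0, 0, 1, -30, 0],
    [0, 0, 0, 0, 0, -30, 0],
    [0, 0, 0, 0, 0, -20, 0],
    [0, 0, 0, 0, 0, -10, 0],
    [0, 0, 0, 0, 0, 0, 1],
    [0, 0, 0, 0, 0, 0, 1],
    [0, 0, 0, 0, 0, 0, 1],
  ],
)

```text
time_s: 22.85
ee_pos: [0.4283, -0.0744, 0.0805]
tool_rot: [-0.705, 0.706, 0.052, -0.051]
wrist_force: [0.0, -0.2, 0.3]
width: 0.0442
```

Request:
drive_tool(
  plan=[
    [0, 0, 0, 0, 0, 0, 1],
    [0, 0, 0, 0, 0, 0, 1],
    [0, 0, 0, 0, 0, 5, 1],
    [0, 0, 0, 0, 0, 40, 1],
    [0, 0, 0, 0, 0, 50, 1],
    [0, 0, 0, 0, 0, 50, 1],
    [0, 0, 0, 0, 0, 50, 1],
    [0, 0, 0, 0, 0, 50, 1],
  ],
)

```text
time_s: 23.65
ee_pos: [0.4261, -0.0735, 0.3262]
tool_rot: [-0.705, 0.705, 0.051, -0.053]
wrist_force: [1.4, -0.7, -4.8]
width: 0.0216
```

Run:
```python
from h import *
pose(); c=cam('wrist'); save(c['img'],'w17'); np.save('w17.npy',c,allow_pickle=True)
```

```text
t 23.65 tcp mm [426.1 -73.5 326.2] fz yaw deg(tool z) 98.39 tool y [-0.003 -0.    -1.   ] j [-0.43  0.03  1.75 -0.    1.36 -2.15] w 21.6 F [ 1.4 -0.7 -4.8]
```

View pics/w17.png

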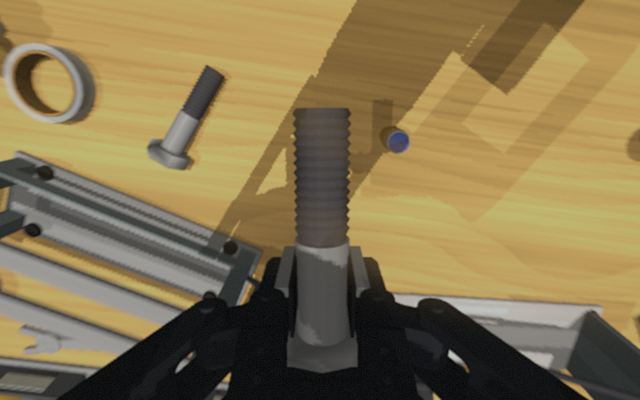

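Request:
drive_tool(
  plan=[
    [0, 0, -0.137, 17, 25, 8, 1],
    [0, 0, -0.137, 17, 25, 8, 1],
    [0, 0, -0.137, 17, 25, 8, 1],
    [0, 0, -0.137, 17, 25, 8, 1],
    [0, 0, -0.137, 17, 25, 8, 1],
    [0, 0, -0.137, 17, 25, 0, 1],
    [0, 0, -0.137, 17, 25, 0, 1],
    [0, 0, -0.137, 17, 25, 0, 1],
  ],
)

```text
time_s: 24.5
ee_pos: [0.5631, 0.127, 0.3633]
tool_rot: [-0.628, 0.628, -0.326, 0.324]
wrist_force: [-0.6, 0.3, -4.6]
width: 0.0217
```

Request:
drive_tool(
  plan=[
    [0, 0, -0.137, 18, 25, 0, 1],
    [0, 0, -0.137, 18, 25, 0, 1],
    [0, 0, -0.137, 18, 25, 0, 1],
    [0, 0, -0.132, 18, 20, 0, 1],
    [0.131, 0.01, 0, 0, 0, -10, 1],
    [0.131, 0.01, 0, 0, 0, -20, 1],
    [0, 0, 0, 0, 0, 0, 1],
    [0, 0, 0, 0, 0, 0, 1],
  ],
)

```text
time_s: 25.3
ee_pos: [0.6348, 0.2197, 0.3331]
tool_rot: [0.576, -0.453, 0.545, -0.408]
wrist_force: [0.3, 0.6, -4.2]
width: 0.0217
```

Run:
```python
from h import *
pose(); c=cam('wrist'); save(c['img'],'w18')
```

```text
t 25.3 tcp mm [634.8 219.7 333.1] fz yaw deg(tool z) 4.39 tool y [-0.023  0.257 -0.966] j [ 0.06  0.45  1.22  0.26  1.49 -0.04] w 21.7 F [ 0.3  0.6 -4.2]
```

View pics/w18.png

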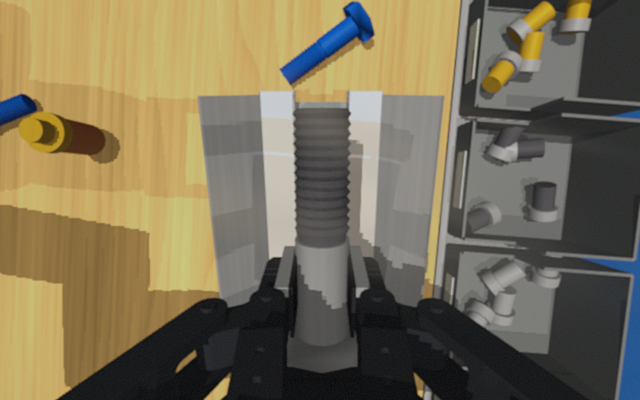

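Request:
drive_tool(
  plan=[
    [0, 0, 0, 0, 1, -12, 1],
    [0, 0, 0, 0, 1, -12, 1],
    [0, 0, 0, 0, 1, -12, 1],
    [0, 0, 0, 0, 0, 0, 1],
    [0, 0, 0, 0, 0, 0, 0.5],
    [0, 0, 0, 0, 0, 0, 0.45],
    [0, 0, 0, 0, -2, 8, 0.45],
    [0, 0, 0, 0, -8, 30, 0.45],
  ],
)

```text
time_s: 26.15
ee_pos: [0.6343, 0.2141, 0.3348]
tool_rot: [0.577, -0.452, 0.546, -0.406]
wrist_force: [-0.4, 0.3, -0.3]
width: 0.0467
```

Request:
drive_tool(
  plan=[
    [0, 0, 0, 0, -8, 30, 0.4],
    [-0.13, -0.01, 0, -10, -20, 30, 0.2],
    [-0.13, -0.01, 0, -20, -40, 20, 0],
    [0, 0, 0.14, -20, -45, 0, 0],
    [0, 0, 0.14, -20, -45, 0, 0],
    [0, 0, 0.14, -20, -45, 0, 0],
    [0, 0, 0.14, -20, -45, 0, 0],
    [0, 0, 0.14, -20, -45, 0, 0],
  ],
)

```text
time_s: 26.95
ee_pos: [0.5076, -0.074, 0.4184]
tool_rot: [0.651, -0.65, 0.278, -0.278]
wrist_force: [1.4, -0.4, 0.3]
width: 0.0852
```

Run:
```python
from h import *
pose(); c=cam('wrist'); save(c['img'],'w19'); np.save('w19.npy',c,allow_pickle=True);pb(c)
c=cam('scene'); save(cv2.resize(c['img'][110:370,160:440],None,fx=2.3,fy=2.3,interpolation=cv2.INTER_CUBIC),'s19')
```

```text
t 26.95 tcp mm [507.6 -74.  418.4] fz yaw deg(tool z) 43.66 tool y [ 0.001  0.001 -1.   ] j [-0.36  0.14  1.41  0.    1.59 -1.13] w 85.2 F [ 1.4 -0.4  0.3]
px [195. 176.] underside [ 437.4 -250.1] grasp [ 407.4 -234. ] axis yaw -28.2 L 117.6 shank w 19.0
px [130. 233.] underside [ 380.3 -410. ] grasp [ 386.3 -376.5] axis yaw -100.1 L 94.4 shank w 75.8
```

View pics/w19.png

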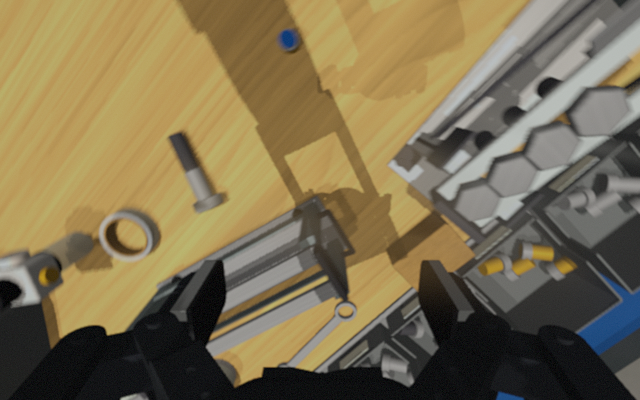

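View pics/s19.png

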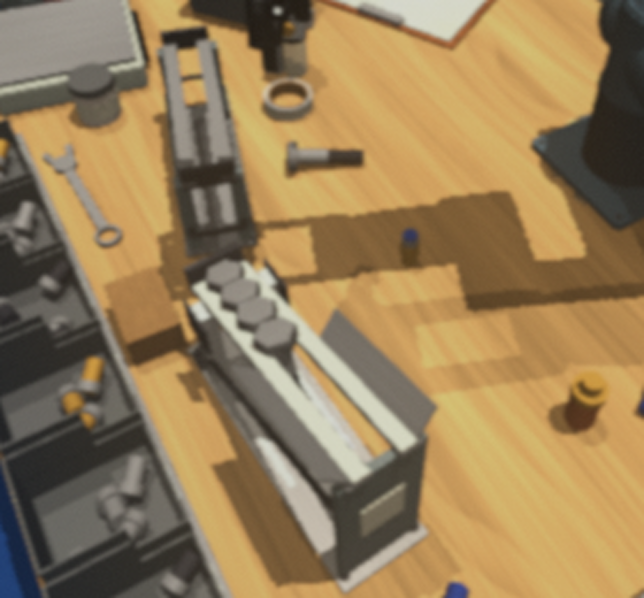

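Request:
drive_tool(
  plan=[
    [0, 0, 0.042, -11, -20, -27, 0],
    [0, 0, 0.042, -11, -20, -27, 0],
    [0, 0, 0.042, -11, -20, -27, 0],
    [0, 0, 0.042, -11, -20, -27, 0],
    [0, 0, 0.042, -12, -20, -27, 0],
    [0, 0, 0.042, -12, -20, -27, 0],
    [0, 0, 0.042, -12, -20, -27, 0],
    [0, 0, 0.042, -12, -20, -27, 0],
  ],
)

```text
time_s: 27.85
ee_pos: [0.4172, -0.2334, 0.2009]
tool_rot: [-0.687, 0.687, -0.168, 0.167]
wrist_force: [0.6, -0.6, 0.4]
width: 0.0856
```

Run:
```python
from h import *
pose(); c=cam('wrist'); save(c['img'],'w20'); pb(c)
```

```text
t 27.85 tcp mm [ 417.2 -233.4  200.9] fz yaw deg(tool z) 62.62 tool y [-0.001 -0.    -1.   ] j [-0.74  0.23  1.85 -0.    1.06 -1.84] w 85.6 F [ 0.6 -0.6  0.4]
px [158. 227.] underside [ 391.7 -405.1] grasp [ 384.3 -372. ] axis yaw -77.4 L 92.7 shank w 76.8
px [ 61. 368.] underside [ 477.4 -586. ] grasp [ 465.6 -554.1] axis yaw -69.7 L 133.2 shank w 31.2
```

View pics/w20.png

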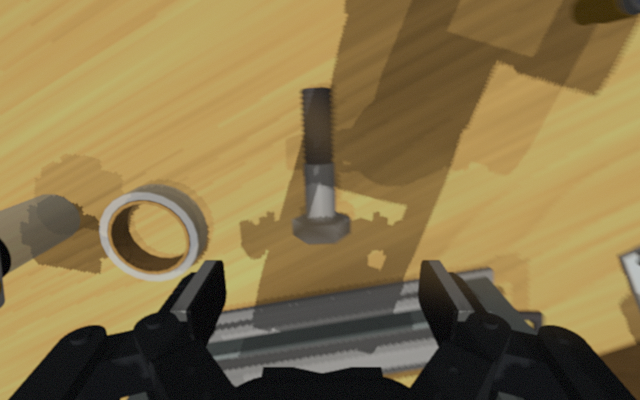

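Request:
drive_tool(
  plan=[
    [0, 0, 0.015, -1, 0, -30, 0],
    [0, 0, 0, 0, 0, -30, 0],
    [0, 0, 0, 0, 0, -30, 0],
    [0, 0, 0, 0, 0, -20, 0],
    [0, 0, 0, 0, 0, -10, 0],
    [0, 0, 0, 0, 0, 0, 1],
    [0, 0, 0, 0, 0, 0, 1],
    [0, 0, 0, 0, 0, 0, 1],
  ],
)

```text
time_s: 28.7
ee_pos: [0.4165, -0.233, 0.0817]
tool_rot: [-0.688, 0.689, -0.163, 0.162]
wrist_force: [0.0, -0.8, 0.6]
width: 0.0441
```

Request:
drive_tool(
  plan=[
    [0, 0, 0, 0, 0, 0, 1],
    [0, 0, 0, 0, 0, 0, 1],
    [0, 0, 0, 0, 0, 5, 1],
    [0, 0, 0, 0, 0, 40, 1],
    [0, 0, 0, 0, 0, 50, 1],
    [0, 0, 0, 0, 0, 50, 1],
    [0, 0, 0, 0, 0, 50, 1],
    [0, 0, 0, 0, 0, 50, 1],
  ],
)

```text
time_s: 29.5
ee_pos: [0.4146, -0.2316, 0.3271]
tool_rot: [0.689, -0.688, 0.164, -0.16]
wrist_force: [2.0, -1.4, -4.8]
width: 0.0209
```

Run:
```python
from h import *
pose(); c=cam('wrist'); save(c['img'],'w21')
```

```text
t 29.5 tcp mm [ 414.6 -231.6  327.1] fz yaw deg(tool z) 63.47 tool y [-0.005  0.002 -1.   ] j [-0.74  0.11  1.66 -0.    1.37 -1.85] w 20.9 F [ 2.  -1.4 -4.8]
```

View pics/w21.png

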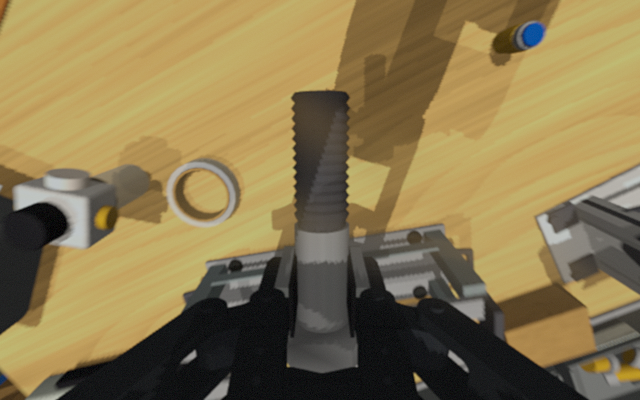

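Request:
drive_tool(
  plan=[
    [0, 0, -0.086, 18, 38, 8, 1],
    [0, 0, -0.086, 18, 38, 8, 1],
    [0, 0, -0.086, 18, 38, 8, 1],
    [0, 0, -0.086, 18, 38, 8, 1],
    [0, 0, -0.086, 18, 38, 8, 1],
    [0, 0, -0.086, 18, 38, 0, 1],
    [0, 0, -0.086, 18, 38, 0, 1],
    [0, 0, -0.086, 18, 38, 0, 1],
  ],
)

```text
time_s: 30.35
ee_pos: [0.5594, 0.0733, 0.3645]
tool_rot: [0.593, -0.592, 0.388, -0.384]
wrist_force: [0.3, -1.5, -4.6]
width: 0.0216
```

Request:
drive_tool(
  plan=[
    [0, 0, -0.086, 18, 38, 0, 1],
    [0, 0, -0.086, 19, 38, 0, 1],
    [0, 0, -0.086, 19, 38, 0, 1],
    [0, 0, -0.084, 19, 36, 0, 1],
    [0.131, 0.01, 0, 0, 0, -10, 1],
    [0.131, 0.01, 0, 0, 0, -20, 1],
    [0, 0, 0, 0, 0, 0, 1],
    [0, 0, 0, 0, 0, 0, 1],
  ],
)

```text
time_s: 31.15
ee_pos: [0.6342, 0.2202, 0.3341]
tool_rot: [0.576, -0.452, 0.546, -0.408]
wrist_force: [0.8, 1.5, -4.0]
width: 0.0212
```

Run:
```python
from h import *
pose(); c=cam('wrist'); save(c['img'],'w22')
```

```text
t 31.15 tcp mm [634.2 220.2 334.1] fz yaw deg(tool z) 4.36 tool y [-0.023  0.259 -0.966] j [ 0.06  0.44  1.22  0.26  1.49 -0.04] w 21.2 F [ 0.8  1.5 -4. ]
```

View pics/w22.png

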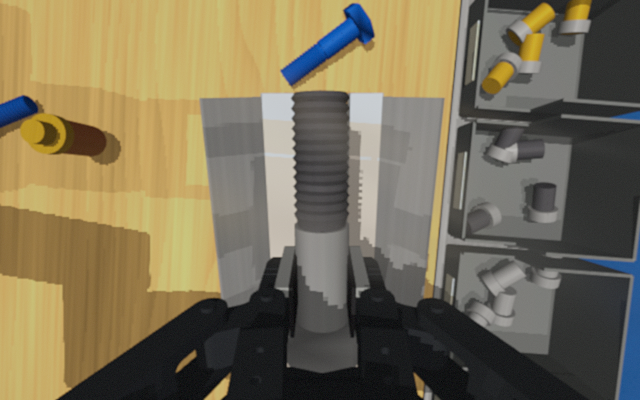

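Request:
drive_tool(
  plan=[
    [0, 0, 0, 0, 1, -12, 1],
    [0, 0, 0, 0, 1, -12, 1],
    [0, 0, 0, 0, 1, -12, 1],
    [0, 0, 0, 0, 0, 0, 1],
    [0, 0, 0, 0, 0, 0, 0.5],
    [0, 0, 0, 0, 0, 0, 0.45],
    [0, 0, 0, 0, -2, 8, 0.45],
    [0, 0, 0, 0, -8, 30, 0.45],
  ],
)

```text
time_s: 32.0
ee_pos: [0.6336, 0.2148, 0.336]
tool_rot: [0.577, -0.452, 0.546, -0.406]
wrist_force: [0.1, -0.1, 0.2]
width: 0.0467
```

Request:
drive_tool(
  plan=[
    [0, 0, 0, 0, -8, 30, 0.4],
    [-0.13, -0.01, 0, 0, -10, 20, 0.2],
    [-0.13, -0.01, 0, 0, -20, 0, 0],
    [0, 0, 0, 2, -30, 0, 0],
    [0, 0, 0, 3, -30, 0, 0],
    [0, 0, 0, 3, -30, 0, 0],
    [0, 0, 0, 3, -30, 0, 0],
    [0, 0, 0, 3, -30, 0, 0],
  ],
)

```text
time_s: 32.8
ee_pos: [0.6488, 0.0253, 0.3895]
tool_rot: [0.521, -0.517, 0.481, -0.479]
wrist_force: [0.8, 0.3, 0.9]
width: 0.0858
```

Run:
```python
from h import *
pose(); c=cam('wrist'); save(c['img'],'w23'); np.save('w23.npy',c,allow_pickle=True)
```

```text
t 32.8 tcp mm [648.8  25.3 389.5] fz yaw deg(tool z) 4.45 tool y [ 0.003  0.006 -1.   ] j [-0.14  0.41  1.12  0.01  1.61 -0.21] w 85.8 F [0.8 0.3 0.9]
```

View pics/w23.png

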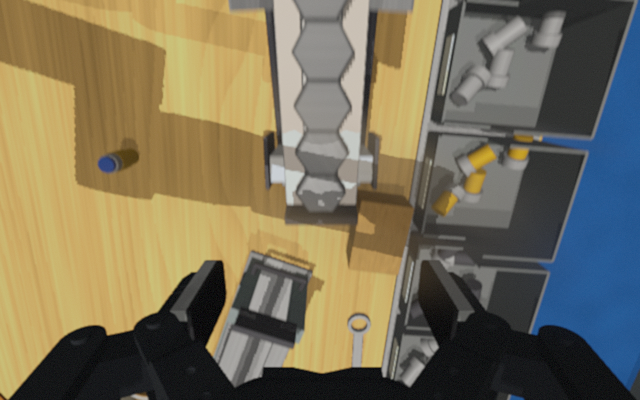

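Run:
```python
from h import *
c=np.load('w23.npy',allow_pickle=True).item()
save(cv2.resize(c['img'][0:240,240:410],None,fx=3,fy=2.5,interpolation=cv2.INTER_CUBIC)[:600],'w23z')
c=cam('scene'); save(cv2.resize(c['img'][110:370,160:440],None,fx=2.3,fy=2.3,interpolation=cv2.INTER_CUBIC),'s23')
```

```text
(no output)
```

View pics/w23z.png

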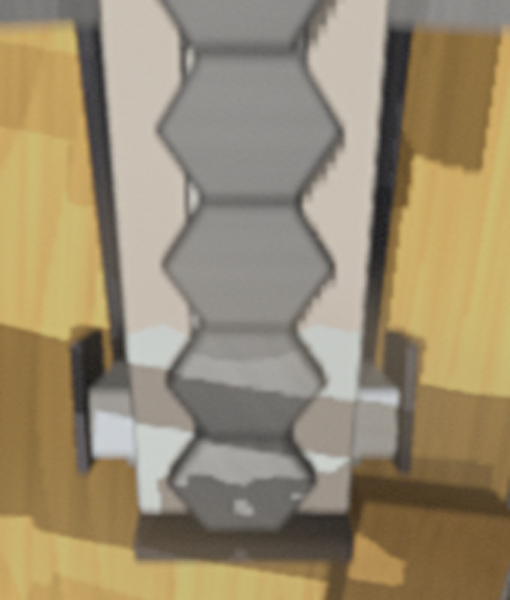

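View pics/s23.png

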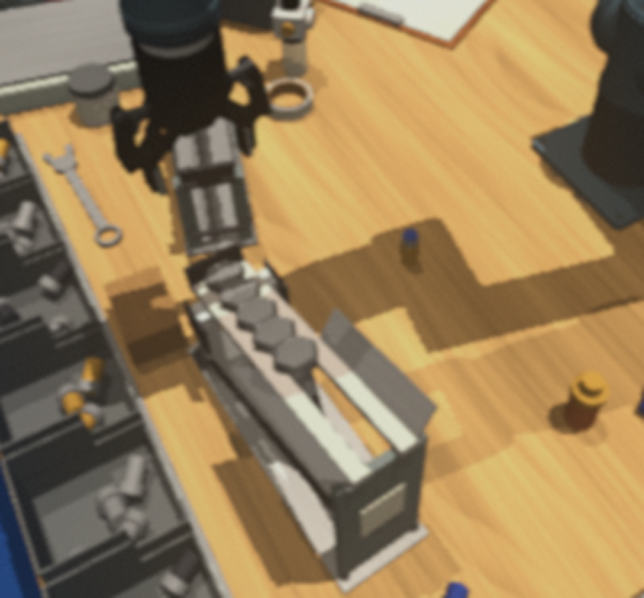

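Run:
```python
from h import *
c=np.load('w23.npy',allow_pickle=True).item()
f=lambda u,v:(240+u/3,v/2.5)
u=np.array([-.0783,.9969]);st=np.array([652.8,-2.4])
cs=[(243,487),(247,380),(250,264),(251,127)]
for i,p in enumerate(cs):
    P=plane(c,[f(*p)],0.143+0.018+0.2588*(.022+.042*i))[0]*1000; print(P.round(1),'s,lat',((P[:2]-st)@u/np.cos(np.radians(15))).round(1),((P[:2]-st)@[u[1],-u[0]]).round(1))
# first head vertices
print((plane(c,[f(168,480),f(315,480),f(205,528),f(278,528),f(205,440),f(290,440)],[.163])*1000).round(1))
print('stop edges',(plane(c,[f(140,513),f(352,513)],.143)*1000).round(1))
```

```text
[649.9  12.8 166.7] s,lat 16.0 -1.7
[647.8  54.2 177.6] s,lat 58.8 -0.5
[645.6  92.5 188.4] s,lat 98.6 0.2
[642.7 130.8 199.3] s,lat 138.3 0.4
[[626.7  12.6 163. ]
 [671.9  16.1 163. ]
 [639.3  -5.3 163. ]
 [662.1  -3.6 163. ]
 [637.1  28.7 163. ]
 [662.8  30.7 163. ]]
stop edges [[617.   -8.  143. ]
 [687.5  -2.6 143. ]]
```

All five heads are queued: four in full view down the middle of the zoom, and the fifth at its top edge. I'll measure the rack before lifting any of them.

Request:
drive_tool(
  plan=[
    [-0.006, 0.003, -0.044, -12, -40, 4, 0],
    [0, 0, -0.044, -12, -41, 4, 0],
    [0, 0, -0.044, -12, -41, 4, 0],
    [0, 0, -0.044, -12, -41, 4, 0],
    [0, 0, -0.044, -12, -41, 4, 0],
    [0, 0, -0.044, -13, -41, 4, 0],
    [0, 0, -0.044, -13, -40, 4, 0],
    [0, 0, -0.044, -13, -40, 4, 0],
  ],
)

```text
time_s: 33.7
ee_pos: [0.5491, -0.2994, 0.4213]
tool_rot: [0.426, -0.427, 0.564, -0.564]
wrist_force: [0.0, 0.2, 0.6]
width: 0.0853
```

Request:
drive_tool(
  plan=[
    [0, 0, 0, 0, 0, 0, 0],
    [0, 0, 0, 0, 0, 0, 0],
    [0, 0, 0, 0, 0, 0, 0],
    [0, 0, 0, 0, 0, 0, 0],
    [0, 0, 0, 0, 0, 0, 0],
    [0, 0, 0, 0, 0, 0, 0],
    [0, 0, 0, 0, 0, 0, 0],
    [0, 0, 0, 0, 0, 0, 0],
  ],
)

```text
time_s: 34.5
ee_pos: [0.5497, -0.2982, 0.4193]
tool_rot: [0.426, -0.428, 0.565, -0.562]
wrist_force: [-0.3, 0.5, -0.0]
width: 0.0858
```

Run:
```python
from h import *
pose(); c=cam('wrist'); save(c['img'],'w24'); np.save('w24.npy',c,allow_pickle=True)
save(cv2.resize(c['img'][0:290,180:440],None,fx=3,fy=2,interpolation=cv2.INTER_CUBIC),'w24z')
```

```text
t 34.5 tcp mm [ 549.7 -298.2  419.3] fz yaw deg(tool z) -15.68 tool y [-0.004  0.001 -1.   ] j [-0.67  0.36  1.12 -0.    1.66 -0.4 ] w 85.8 F [-0.3  0.5 -0. ]
```

View pics/w24.png

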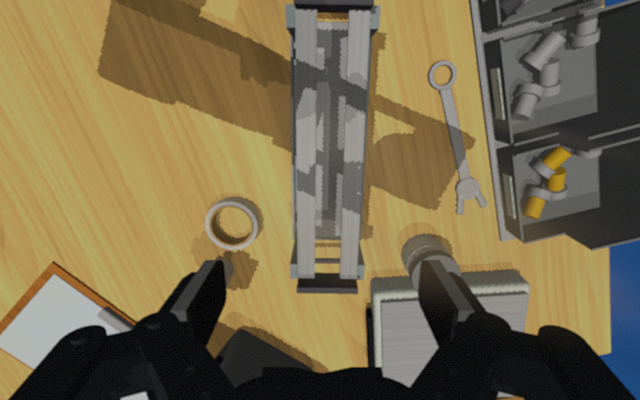

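View pics/w24z.png

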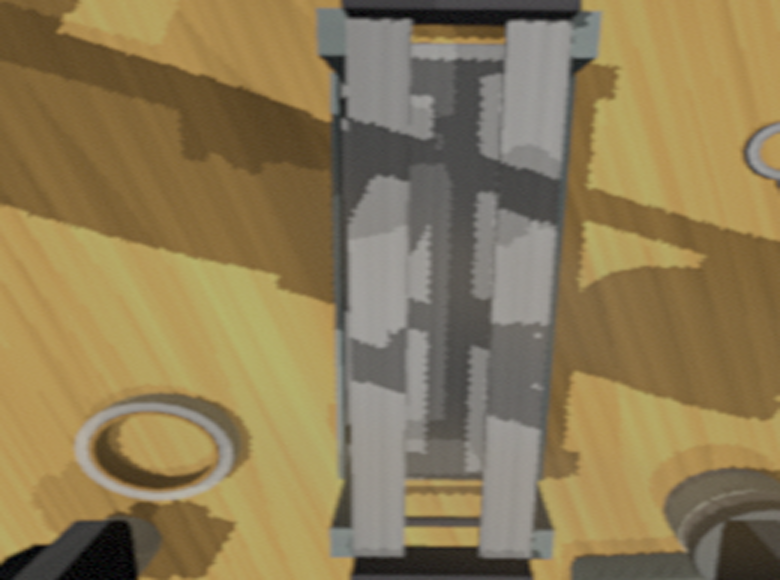

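Run:
```python
from h import *
c=np.load('w24.npy',allow_pickle=True).item()
f=lambda u,v:(180+u/3,v/2)
A=plane(c,[f(347,25),f(411,25),f(506,25),f(570,25)],.14)*1000
B=plane(c,[f(353,552),f(403,552),f(480,552),f(535,552)],.14)*1000
print(A.round(1).tolist());print(B.round(1).tolist())
a=A.mean(0)[:2];b=B.mean(0)[:2];u=(a-b)/np.linalg.norm(a-b)
print('near end',a,'far end',b,'len',np.linalg.norm(a-b),'yaw',np.degrees(np.arctan2(u[1],u[0])),'mid',(a+b)/2,'u',u)
m=(a+b)/2
for t in (-104,-52,0,52,104): print(t,(m+t*u).round(1))
```

```text
[[565.0, -150.8, 140.0], [584.1, -156.2, 140.0], [612.4, -164.1, 140.0], [631.5, -169.5, 140.0]]
[[485.4, -418.0, 140.0], [504.5, -423.3, 140.0], [533.8, -431.5, 140.0], [554.7, -437.3, 140.0]]
near end [ 598.25674734 -160.14760644] far end [ 519.61745904 -427.52840805] len 278.7052757581557 yaw 73.61087855964587 mid [ 558.93710319 -293.83800724] u [0.28215931 0.95936756]
-104 [ 529.6 -393.6]
-52 [ 544.3 -343.7]
0 [ 558.9 -293.8]
52 [ 573.6 -244. ]
104 [ 588.3 -194.1]
```

Request:
drive_tool(
  plan=[
    [0, 0, 0.044, 12, 39, -5, 0.2],
    [0, 0, 0.044, 12, 39, -5, 0.2],
    [0, 0, 0.044, 12, 39, -10, 0.2],
    [0, 0, 0.044, 12, 39, -15, 0.2],
    [0, 0, 0.044, 13, 39, -20, 0.2],
    [0, 0, 0.044, 13, 39, -20, 0.2],
    [0, 0, 0.044, 13, 39, -20, 0.2],
    [0, 0, 0.044, 13, 39, -20, 0.2],
  ],
)

```text
time_s: 35.35
ee_pos: [0.6499, 0.0151, 0.3037]
tool_rot: [-0.519, 0.52, -0.481, 0.479]
wrist_force: [0.5, 0.2, 0.8]
width: 0.0683
```

Request:
drive_tool(
  plan=[
    [0, 0, 0, 0, 0, 0, 0.22],
    [0, 0, 0, 0, 0, 0, 0.22],
    [0, 0, 0, 0, 0, 0, 0.22],
    [0, 0, 0, 0, 0, 0, 0.22],
    [0, 0, 0, 0, 0, 0, 0.22],
    [0, 0, 0, 0, 0, 0, 0.22],
    [0, 0, 0, 0, 0, 0, 0.22],
    [0, 0, 0, 0, 0, 0, 0.22],
  ],
)

```text
time_s: 36.15
ee_pos: [0.6496, 0.0132, 0.3045]
tool_rot: [-0.518, 0.52, -0.481, 0.479]
wrist_force: [-0.7, 0.2, -0.3]
width: 0.0665
```

Run:
```python
from h import *
pose(); c=cam('wrist'); save(c['img'],'w25'); np.save('w25.npy',c,allow_pickle=True)
```

```text
t 36.15 tcp mm [649.6  13.2 304.5] fz yaw deg(tool z) 4.43 tool y [-0.003 -0.    -1.   ] j [-0.15  0.44  1.27 -0.    1.43 -0.23] w 66.5 F [-0.7  0.2 -0.3]
```

View pics/w25.png

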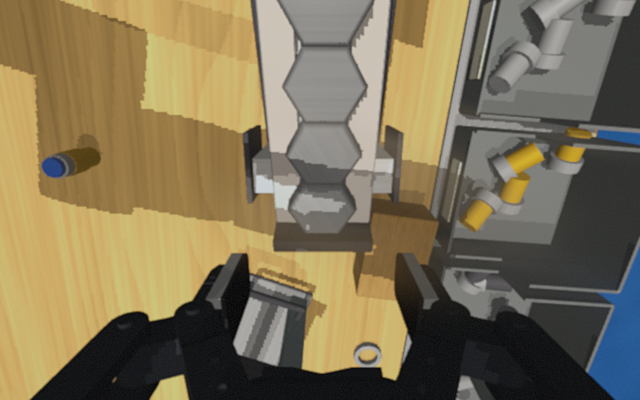

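Run:
```python
from h import *
c2=np.load('w2.npy',allow_pickle=True).item();c=np.load('w25.npy',allow_pickle=True).item()
print(tri(c2,(186.5,151),c,(247,200))*1000, tri(c2,(240,137),c,(257,128))*1000)
print(plane(c,[(290,204),(356,204),(322,207),(322,204)],.164)*1000)
print('second',plane(c,[(323,155)],.175)*1000)
```

```text
[598.08432844  15.76941793 158.79719773] [592.42855291  56.75808257  96.59773812]
[[627.81997479  17.49517213 164.        ]
 [671.52722929  20.93724908 164.        ]
 [649.18419893  17.05506019 164.        ]
 [649.02073783  19.16479559 164.        ]]
second [[646.95579418  54.10622409 175.        ]]
```

Request:
drive_tool(
  plan=[
    [0, 0, 0, 0, 2, -10, 0.36],
    [0, 0, 0, 0, 2, -15, 0.36],
    [0, 0, 0, 0, 0, -15, 0.36],
    [0, 0, 0, 0, 0, -15, 0.36],
    [0, 0, 0, 0, 0, -12, 0.36],
    [0, 0, 0, 0, 0, -8, 0.36],
    [0, 0, 0, 0, 0, -3, 0.36],
    [0, 0, 0, 0, 0, 0, 0.36],
  ],
)

```text
time_s: 37.0
ee_pos: [0.6495, 0.0176, 0.226]
tool_rot: [-0.518, 0.52, -0.481, 0.479]
wrist_force: [0.5, -0.3, 0.6]
width: 0.0547
```

Run:
```python
from h import *
pose(); c=cam('wrist'); save(c['img'],'w26')
c=cam('scene'); save(cv2.resize(c['img'][180:320,200:350],None,fx=4,fy=4,interpolation=cv2.INTER_CUBIC),'s26')
```

```text
t 37.0 tcp mm [649.5  17.6 226. ] fz yaw deg(tool z) 4.46 tool y [-0.004 -0.    -1.   ] j [-0.14  0.49  1.38 -0.    1.27 -0.22] w 54.7 F [ 0.5 -0.3  0.6]
```

View pics/w26.png

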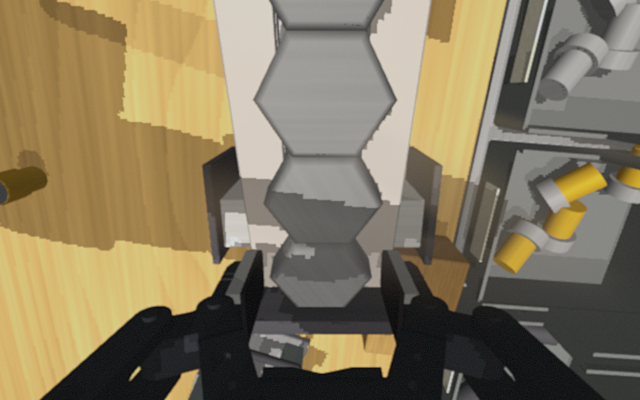

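View pics/s26.png

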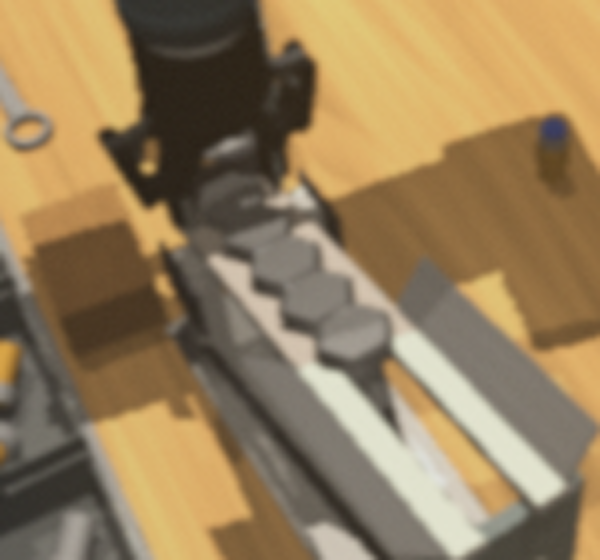

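Request:
drive_tool(
  plan=[
    [0, 0, 0, 0, 0, 0, 1],
    [0, 0, 0, 0, 0, 0, 1],
    [0, 0, 0, 0, 0, 0, 1],
    [0, 0, 0, 0, 0, 0, 1],
    [0, 0, 0, 0, 0, 3, 1],
    [0, 0, 0, 0, 0, 8, 1],
    [0, 0, 0, 0, 0, 10, 1],
    [0, 0, 0, 0, 0, 10, 1],
  ],
  force=90,
)

```text
time_s: 37.9
ee_pos: [0.6493, 0.0165, 0.257]
tool_rot: [-0.517, 0.521, -0.482, 0.479]
wrist_force: [-0.6, 1.3, -4.4]
width: 0.0397
```

Run:
```python
from h import *
pose(); c=cam('wrist'); save(c['img'],'w27')
c=cam('scene'); save(cv2.resize(c['img'][150:320,200:350],None,fx=4,fy=3.5,interpolation=cv2.INTER_CUBIC),'s27')
```

```text
t 37.9 tcp mm [649.3  16.5 257. ] fz yaw deg(tool z) 4.42 tool y [-0.006 -0.001 -1.   ] j [-0.15  0.47  1.34 -0.    1.34 -0.22] w 39.7 F [-0.6  1.3 -4.4]
```

View pics/w27.png

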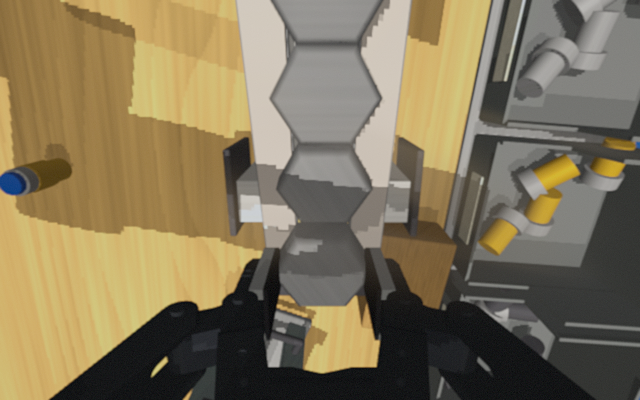

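View pics/s27.png

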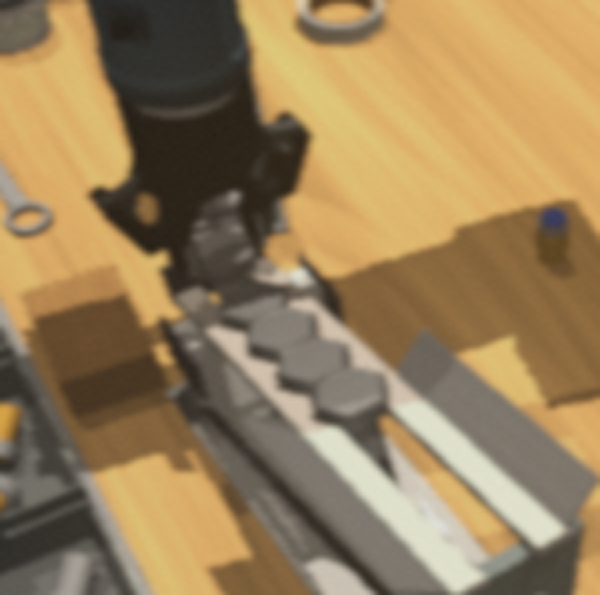

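Request:
drive_tool(
  plan=[
    [0, 0, 0, 0, 0, 12, 1],
    [0, 0, 0, 0, 0, 15, 1],
    [0, 0, 0, 0, 0, 15, 1],
    [0, 0, 0, 0, 0, 15, 1],
    [0, 0, 0, 0, 0, 15, 1],
    [0, 0, 0, 0, 0, 15, 1],
    [0, 0, 0, 0, 0, 15, 1],
    [0, 0, 0, 0, 0, 15, 1],
  ],
)

```text
time_s: 38.8
ee_pos: [0.6492, 0.0187, 0.3751]
tool_rot: [-0.519, 0.52, -0.482, 0.478]
wrist_force: [-0.7, 0.5, -5.8]
width: 0.0387
```

Run:
```python
from h import *
pose(); c=cam('wrist'); save(c['img'],'w28')
c=cam('scene'); save(cv2.resize(c['img'][110:320,190:360],None,fx=3.5,fy=2.8,interpolation=cv2.INTER_CUBIC),'s28')
```

```text
t 38.8 tcp mm [649.2  18.7 375.1] fz yaw deg(tool z) 4.51 tool y [-0.005  0.002 -1.   ] j [-0.14  0.41  1.14  0.    1.59 -0.22] w 38.7 F [-0.7  0.5 -5.8]
```

View pics/w28.png

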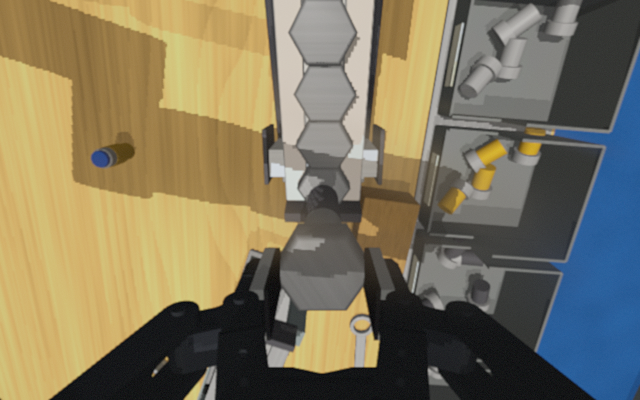

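View pics/s28.png

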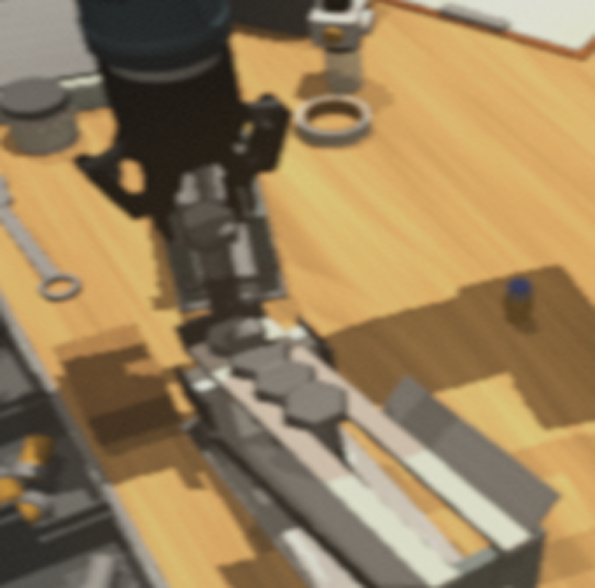

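The bolt is lifted and hangs upright: the shank tip is at row 195, and a vertical bolt should show at 197. The other four have slid down to the stop. I'll carry this one to the far end of the rack.

Request:
drive_tool(
  plan=[
    [0, 0, -0.037, -7, -25, 0, 1],
    [0, 0, -0.037, -12, -40, 0, 1],
    [0, 0, -0.037, -13, -45, 0, 1],
    [0, 0, -0.037, -13, -45, 0, 1],
    [0, 0, -0.037, -13, -45, 0, 1],
    [0, 0, -0.037, -13, -45, 0, 1],
    [0, 0, -0.037, -13, -45, 0, 1],
    [0, 0, -0.037, -13, -45, 0, 1],
  ],
)

```text
time_s: 39.7
ee_pos: [0.5518, -0.3183, 0.3734]
tool_rot: [0.442, -0.443, 0.553, -0.55]
wrist_force: [0.8, -0.5, -4.3]
width: 0.0391
```

Request:
drive_tool(
  plan=[
    [0, 0, -0.037, -10, -35, 0, 1],
    [0, 0, -0.032, -8, -27, 0, 1],
    [0, 0, 0, -4, -15, 0, 1],
    [0, 0, 0, 0, 0, -20, 1],
    [0, 0, 0, 0, 0, -10, 1],
    [0, 0, 0, 0, 0, 0, 1],
    [0, 0, 0, 0, 0, 0, 1],
    [0, 0, 0, 0, 0, 0, 1],
  ],
)

```text
time_s: 40.5
ee_pos: [0.5313, -0.3938, 0.3454]
tool_rot: [0.423, -0.424, 0.567, -0.566]
wrist_force: [-0.1, -0.6, -4.4]
width: 0.0391
```

Run:
```python
from h import *
pose(); c=cam('wrist'); save(c['img'],'w29'); np.save('w29.npy',c,allow_pickle=True)
```

```text
t 40.5 tcp mm [ 531.3 -393.8  345.4] fz yaw deg(tool z) -16.37 tool y [-0.002  0.    -1.   ] j [-0.81  0.44  1.17 -0.    1.53 -0.52] w 39.1 F [-0.1 -0.6 -4.4]
```

View pics/w29.png

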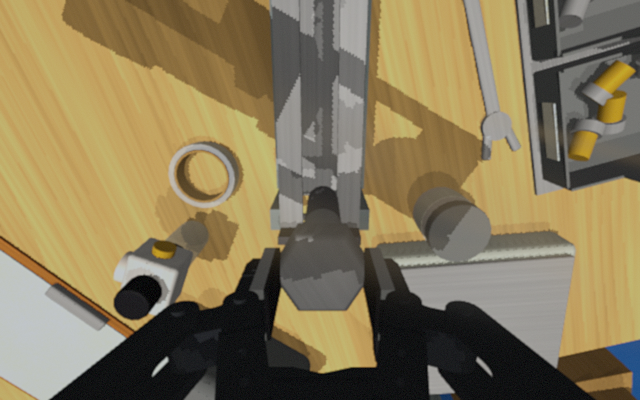

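Run:
```python
from h import *
c=np.load('w29.npy',allow_pickle=True).item()
save(cv2.resize(c['img'][60:240,250:395],None,fx=5,fy=3.3,interpolation=cv2.INTER_CUBIC),'w29z')
m=np.array([558.94,-293.84,140]);u=np.array([.28216,.95937,0]);v=np.array([.95937,-.28216,0])
for t in (-104,-60,-30): print(t,[proj(c,(m+t*u+k*v)/1000).round(1).tolist() for k in(-35,-15,0,15,35)])
```

```text
-104 [[[279.1, 185.9]], [[302.5, 185.9]], [[320.1, 185.9]], [[337.6, 185.9]], [[361.1, 186.0]]]
-60 [[[277.0, 133.9]], [[301.6, 133.9]], [[320.0, 133.9]], [[338.4, 133.9]], [[363.0, 133.9]]]
-30 [[[275.4, 95.4]], [[300.9, 95.4]], [[319.9, 95.4]], [[339.0, 95.4]], [[364.5, 95.4]]]
```

View pics/w29z.png

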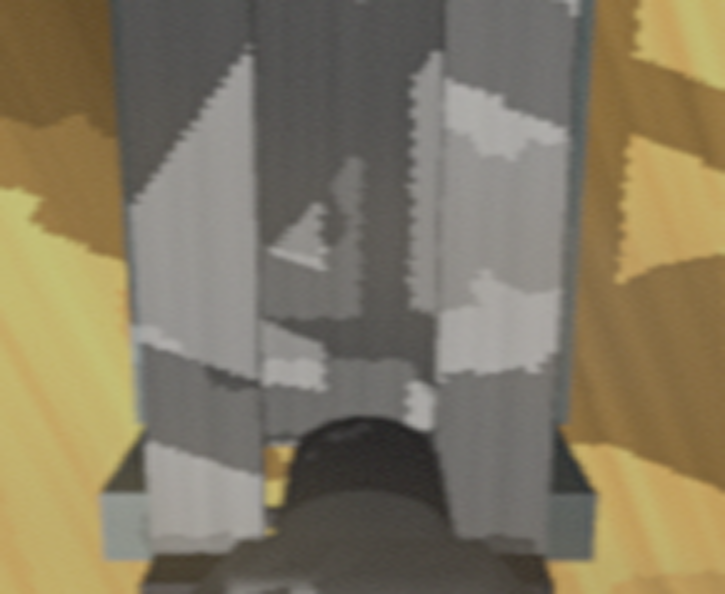

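Request:
drive_tool(
  plan=[
    [0, 0, 0, -2, 0.5, 0, 1],
    [0, 0, 0, 0, 0, -12, 1],
    [0, 0, 0, 0, 0, -12, 1],
    [0, 0, 0, 0, 0, -15, 1],
    [0, 0, 0, 0, 0, -15, 1],
    [0, 0, 0, 0, 0, -15, 1],
    [0, 0, 0, 0, 0, -10, 1],
    [0, 0, 0, 0, 0, 0, 1],
  ],
)

```text
time_s: 41.35
ee_pos: [0.5277, -0.3932, 0.2624]
tool_rot: [0.422, -0.424, 0.569, -0.564]
wrist_force: [-1.3, 0.2, -4.7]
width: 0.0393
```

Request:
drive_tool(
  plan=[
    [0, 0, 0, 0, 0, -10, 1],
    [0, 0, 0, 0, 0, -10, 1],
    [0, 0, 0, 0, 0, -10, 1],
    [0, 0, 0, 0, 0, -10, 1],
    [0, 0, 0, 0, 0, -3, 1],
    [0, 0, 0, 0, 0, -3, 1],
    [0, 0, 0, 0, 0, 0, 1],
    [0, 0, 0, 0, 0, 0, 1],
  ],
)

```text
time_s: 42.15
ee_pos: [0.529, -0.3944, 0.2218]
tool_rot: [-0.423, 0.424, -0.566, 0.566]
wrist_force: [-1.7, 2.7, 5.7]
width: 0.0387
```

Run:
```python
from h import *
pose(); c=cam('wrist'); save(c['img'],'w30'); np.save('w30.npy',c,allow_pickle=True)
```

```text
t 42.15 tcp mm [ 529.  -394.4  221.8] fz yaw deg(tool z) -16.44 tool y [-0.001 -0.001 -1.   ] j [-0.81  0.51  1.36 -0.    1.27 -0.52] w 38.7 F [-1.7  2.7  5.7]
```

View pics/w30.png

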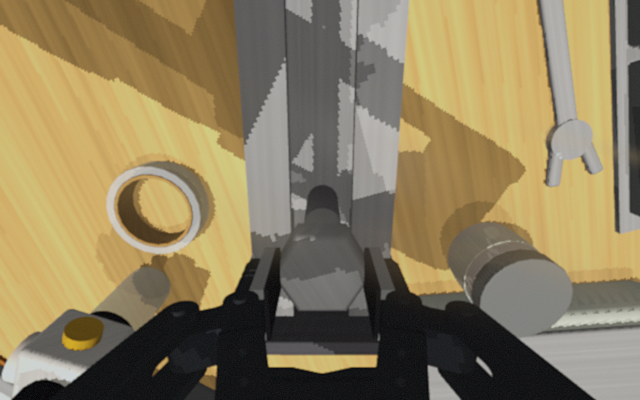

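Request:
drive_tool(
  plan=[
    [0, 0, 0, 0, 0, 1, 0.6],
    [0, 0, 0, 0, 0, 0, 0.4],
    [0, 0, 0, 0, 0, 0, 0.36],
    [0, 0, 0, 0, 0, 2, 0.36],
    [0, 0, 0, 0, 0, 20, 0.36],
    [0, 0, 0, 0, 0, 40, 0.36],
    [0, 0, 0, 0, 0, 40, 0.36],
    [0, 0, 0, 0, 0, 20, 0.36],
  ],
)

```text
time_s: 43.0
ee_pos: [0.5293, -0.3946, 0.3468]
tool_rot: [-0.423, 0.424, -0.565, 0.567]
wrist_force: [0.2, -0.8, -0.6]
width: 0.0545
```

Run:
```python
from h import *
pose(); c=cam('wrist'); save(c['img'],'w31'); np.save('w31.npy',c,allow_pickle=True)
m=np.array([558.94,-293.84]);u=np.array([.28216,.95937])
c=cam('scene'); save(cv2.resize(c['img'][110:320,190:360],None,fx=3.5,fy=2.8,interpolation=cv2.INTER_CUBIC),'s31')
```

```text
t 43.0 tcp mm [ 529.3 -394.6  346.8] fz yaw deg(tool z) -16.44 tool y [ 0.001 -0.003 -1.   ] j [-0.81  0.44  1.17 -0.    1.53 -0.52] w 54.5 F [ 0.2 -0.8 -0.6]
```

View pics/w31.png

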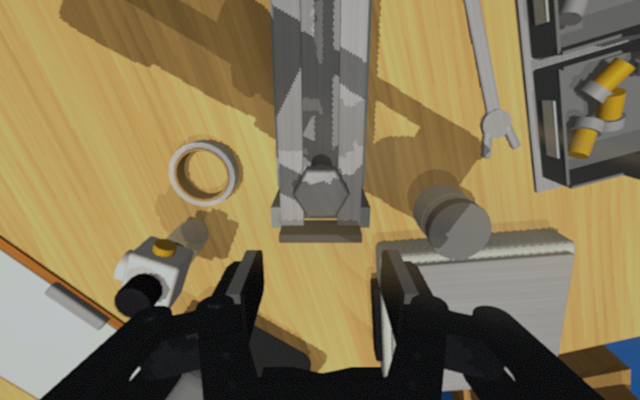

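View pics/s31.png

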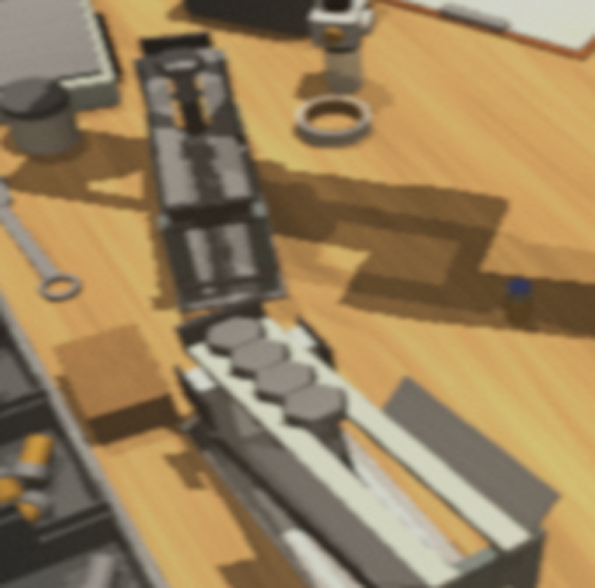

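Request:
drive_tool(
  plan=[
    [0, 0, 0.037, 7, 25, 0, 0.36],
    [0, 0, 0.037, 13, 45, 0, 0.36],
    [0, 0, 0.037, 13, 45, 0, 0.36],
    [0, 0, 0.037, 13, 45, 0, 0.36],
    [0, 0, 0.037, 13, 45, 0, 0.36],
    [0, 0, 0.037, 13, 45, -5, 0.36],
    [0, 0, 0.037, 13, 45, -10, 0.36],
    [0, 0, 0.037, 13, 45, -10, 0.36],
  ],
)

```text
time_s: 43.9
ee_pos: [0.6265, -0.052, 0.3156]
tool_rot: [-0.501, 0.504, -0.499, 0.496]
wrist_force: [1.4, -0.3, -0.3]
width: 0.0547
```

Request:
drive_tool(
  plan=[
    [0, 0, 0.037, 13, 40, -7, 0.36],
    [0, 0, 0.032, 9, 32, -5, 0.36],
    [0, 0, 0, 0, 0, -5, 0.36],
    [0, 0, 0, 0, 0, 0, 0.36],
    [0, 0, 0, 0, 0, 0, 0.36],
    [0, 0, 0, 0, 0, 0, 0.36],
    [0, 0, 0, 0, 0, 0, 0.36],
    [0, 0, 0, 0, 0, 0, 0.36],
  ],
)

```text
time_s: 44.7
ee_pos: [0.6486, 0.017, 0.3007]
tool_rot: [-0.518, 0.52, -0.481, 0.48]
wrist_force: [0.2, -0.4, -0.3]
width: 0.0548
```

Run:
```python
from h import *
pose(); c=cam('wrist'); save(c['img'],'w32'); np.save('w32.npy',c,allow_pickle=True)
```

```text
t 44.7 tcp mm [648.6  17.  300.7] fz yaw deg(tool z) 4.38 tool y [-0.003 -0.    -1.   ] j [-0.15  0.44  1.28 -0.    1.42 -0.22] w 54.8 F [ 0.2 -0.4 -0.3]
```

View pics/w32.png

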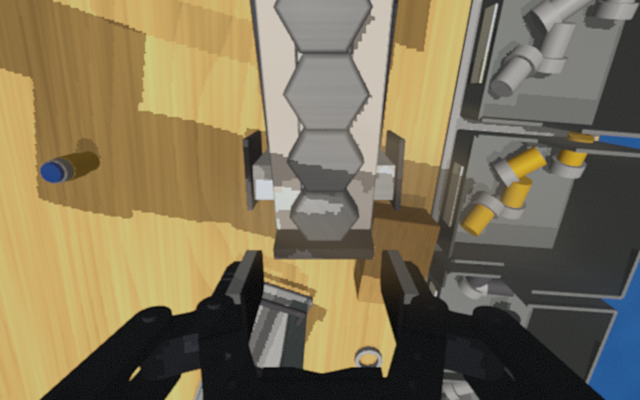

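Run:
```python
from h import *
c=np.load('w32.npy',allow_pickle=True).item()
print(plane(c,[(290,215),(357,216),(324,192),(324,242),(324,217)],.164)*1000)
```

```text
[[627.55436098  15.00307531 164.        ]
 [671.68059048  17.72570261 164.        ]
 [648.67722306  32.56512259 164.        ]
 [651.44567637  -2.77733845 164.        ]
 [650.02714864  15.33178429 164.        ]]
```

Request:
drive_tool(
  plan=[
    [0, 0, 0, 1, -1, -15, 0.36],
    [0, 0, 0, 0, 0, -15, 0.36],
    [0, 0, 0, 0, 0, -15, 0.36],
    [0, 0, 0, 0, 0, -15, 0.36],
    [0, 0, 0, 0, 0, -10, 0.36],
    [0, 0, 0, 0, 0, -5, 0.36],
    [0, 0, 0, 0, 0, 0, 0.36],
    [0, 0, 0, 0, 0, 0, 1],
  ],
)

```text
time_s: 45.55
ee_pos: [0.65, 0.0169, 0.2263]
tool_rot: [-0.518, 0.52, -0.481, 0.48]
wrist_force: [-4.3, -0.2, 9.7]
width: 0.0421
```

Request:
drive_tool(
  plan=[
    [0, 0, 0, 0, 0, 0, 1],
    [0, 0, 0, 0, 0, 0, 1],
    [0, 0, 0, 0, 0, 0, 1],
    [0, 0, 0, 0, 0, 3, 1],
    [0, 0, 0, 0, 0, 8, 1],
    [0, 0, 0, 0, 0, 10, 1],
    [0, 0, 0, 0, 0, 12, 1],
    [0, 0, 0, 0, 0, 15, 1],
  ],
)

```text
time_s: 46.35
ee_pos: [0.649, 0.0166, 0.2727]
tool_rot: [-0.517, 0.521, -0.482, 0.479]
wrist_force: [0.5, -3.2, -6.8]
width: 0.0403
```

Request:
drive_tool(
  plan=[
    [0, 0, 0, 0, 0, 14, 1],
    [0, 0, 0, 0, 0, 14, 1],
    [0, 0, 0, 0, 0, 14, 1],
    [0, 0, 0, 0, 0, 14, 1],
    [0, 0, 0, 0, 0, 14, 1],
    [0, 0, 0, 0, 0, 14, 1],
    [0, 0, 0, 0, 0, 14, 1],
    [0, 0, 0, 0, 0, 4, 1],
  ],
)

```text
time_s: 47.15
ee_pos: [0.6499, 0.0177, 0.3779]
tool_rot: [0.519, -0.519, 0.48, -0.48]
wrist_force: [0.7, -0.0, -5.0]
width: 0.0399
```

Run:
```python
from h import *
pose(); c=cam('wrist'); save(c['img'],'w33')
```

```text
t 47.15 tcp mm [649.9  17.7 377.9] fz yaw deg(tool z) 4.5 tool y [-0.  0. -1.] j [-0.14  0.41  1.14  0.    1.59 -0.22] w 39.9 F [ 0.7 -0.  -5. ]
```

View pics/w33.png

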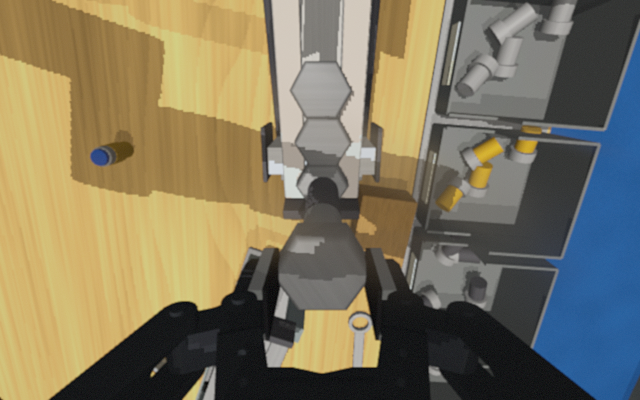

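Request:
drive_tool(
  plan=[
    [0, 0, -0.037, -8, -25, 0, 1],
    [0, 0, -0.037, -12, -40, 0, 1],
    [0, 0, -0.037, -13, -45, 0, 1],
    [0, 0, -0.037, -13, -45, 0, 1],
    [0, 0, -0.037, -13, -45, 0, 1],
    [0, 0, -0.037, -13, -45, 0, 1],
    [0, 0, -0.037, -13, -45, 0, 1],
    [0, 0, -0.037, -11, -40, 0, 1],
  ],
)

```text
time_s: 48.0
ee_pos: [0.5525, -0.3147, 0.3746]
tool_rot: [0.441, -0.443, 0.553, -0.55]
wrist_force: [1.1, -0.3, -5.6]
width: 0.0398
```

Request:
drive_tool(
  plan=[
    [0, 0, -0.037, -7, -20, 0, 1],
    [0, 0, -0.032, -3, -11, 0, 1],
    [0, 0, 0, 0, 0, -10, 1],
    [0, 0, 0, 0, 0, -14, 1],
    [0, 0, 0, 0, 0, -7, 1],
    [0, 0, 0, 0, 0, 0, 1],
    [0, 0, 0, 0, 0, 0, 1],
    [0, 0, 0, 0, 0, 0, 1],
  ],
)

```text
time_s: 48.8
ee_pos: [0.5441, -0.3434, 0.3451]
tool_rot: [0.423, -0.424, 0.567, -0.566]
wrist_force: [0.4, 0.4, -5.3]
width: 0.0397
```

```bash
cat >> h.py <<'E'
def rackcheck(n,t):
    pose(); c=cam('wrist'); np.save(n+'.npy',c,allow_pickle=True)
    m=np.array([558.94,-293.84,140]);u=np.array([.28216,.95937,0]);v=np.array([.95937,-.28216,0])
    im=c['img'].copy(); y0=60
    save(cv2.resize(im[60:320,250:395],None,fx=4,fy=2.3,interpolation=cv2.INTER_CUBIC),n)
    s=np.array(env.read_state()['ee_pos'])*1000
    d=(m+t*u)[:2]-s[:2]; print('to target mm',d.round(1),'lat err',(-(d@v[:2])).round(1))
E
python3 - <<'E'
from h import *
rackcheck('w34',-52)
E
```

```text
t 48.8 tcp mm [ 544.1 -343.4  345.1] fz yaw deg(tool z) -16.39 tool y [-0.002  0.    -1.   ] j [-0.74  0.41  1.22 -0.    1.51 -0.45] w 39.7 F [ 0.4  0.4 -5.3]
to target mm [ 0.2 -0.1] lat err -0.3
```

View pics/w34.png

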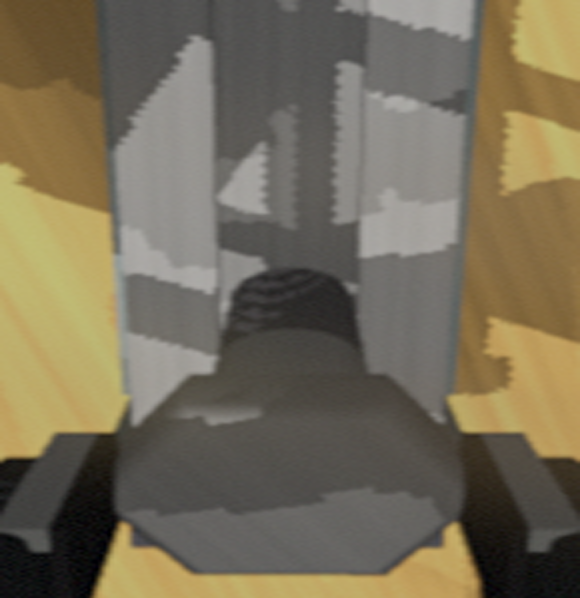

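Request:
drive_tool(
  plan=[
    [0, 0, 0, -0.5, 0, 0, 1],
    [0, 0, 0, 0, 0, -12, 1],
    [0, 0, 0, 0, 0, -12, 1],
    [0, 0, 0, 0, 0, -15, 1],
    [0, 0, 0, 0, 0, -15, 1],
    [0, 0, 0, 0, 0, -15, 1],
    [0, 0, 0, 0, 0, -10, 1],
    [0, 0, 0, 0, 0, 0, 1],
  ],
)

```text
time_s: 49.65
ee_pos: [0.5422, -0.3433, 0.2624]
tool_rot: [0.422, -0.424, 0.569, -0.564]
wrist_force: [-0.3, 0.3, -5.4]
width: 0.0398
```

Request:
drive_tool(
  plan=[
    [0, 0, 0, 0, 0, -10, 1],
    [0, 0, 0, 0, 0, -10, 1],
    [0, 0, 0, 0, 0, -10, 1],
    [0, 0, 0, 0, 0, -8, 1],
    [0, 0, 0, 0, 0, -3, 1],
    [0, 0, 0, 0, 0, -2, 1],
    [0, 0, 0, 0, 0, 0, 1],
    [0, 0, 0, 0, 0, 0, 1],
  ],
)

```text
time_s: 50.45
ee_pos: [0.5433, -0.3441, 0.2228]
tool_rot: [0.423, -0.424, 0.567, -0.566]
wrist_force: [0.7, 1.0, -6.0]
width: 0.0402
```

Run:
```python
from h import *
pose(); c=cam('wrist'); save(c['img'],'w35')
```

```text
t 50.45 tcp mm [ 543.3 -344.1  222.8] fz yaw deg(tool z) -16.45 tool y [-0.003  0.001 -1.   ] j [-0.74  0.48  1.41 -0.    1.26 -0.45] w 40.2 F [ 0.7  1.  -6. ]
```

View pics/w35.png

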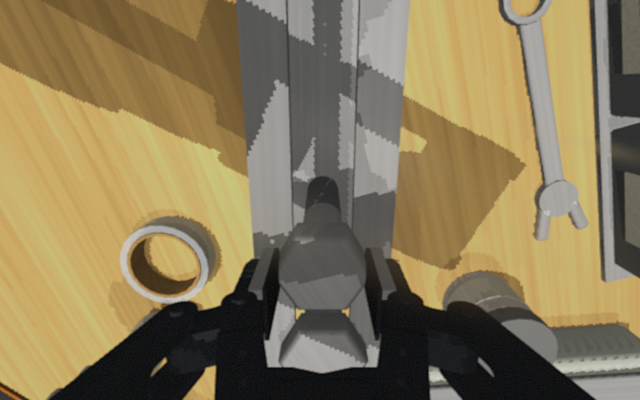

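Request:
drive_tool(
  plan=[
    [0, 0, 0, 0, 0, -2, 1],
    [0, 0, 0, 0, 0, -2, 1],
    [0, 0, 0, 0, 0, 0, 0.6],
    [0, 0, 0, 0, 0, 0, 0.4],
    [0, 0, 0, 0, 0, 0, 0.36],
    [0, 0, 0, 0, 0, 3, 0.36],
    [0, 0, 0, 0, 0, 25, 0.36],
    [0, 0, 0, 0, 0, 40, 0.36],
  ],
)

```text
time_s: 51.3
ee_pos: [0.5421, -0.3432, 0.2842]
tool_rot: [0.422, -0.424, 0.57, -0.563]
wrist_force: [1.7, 0.3, 0.1]
width: 0.0546
```

Request:
drive_tool(
  plan=[
    [0, 0, 0, 0, 0, 50, 0.36],
    [0, 0, 0.037, 12, 41, 8, 0.36],
    [0, 0, 0.037, 12, 41, 0, 0.36],
    [0, 0, 0.037, 12, 41, 0, 0.36],
    [0, 0, 0.037, 12, 41, 0, 0.36],
    [0, 0, 0.037, 12, 41, 0, 0.36],
    [0, 0, 0.037, 12, 41, -10, 0.36],
    [0, 0, 0.037, 12, 41, -10, 0.36],
  ],
)

```text
time_s: 52.1
ee_pos: [0.6276, -0.0554, 0.3249]
tool_rot: [0.493, -0.494, 0.507, -0.506]
wrist_force: [0.6, -0.6, 0.3]
width: 0.0547
```

Request:
drive_tool(
  plan=[
    [0, 0, 0.037, 12, 41, -10, 0.36],
    [0, 0, 0.037, 10, 33, -10, 0.36],
    [0, 0, 0.032, 0, 0, -10, 0.36],
    [0, 0, 0, 0, 0, 0, 0.36],
    [0, 0, 0, 0, 0, 0, 0.36],
    [0, 0, 0, 0, 0, 0, 0.36],
    [0, 0, 0, 0, 0, 0, 0.36],
    [0, 0, 0, 0, 0, 0, 0.36],
  ],
)

```text
time_s: 52.9
ee_pos: [0.6492, 0.0162, 0.295]
tool_rot: [-0.518, 0.519, -0.481, 0.48]
wrist_force: [-0.3, 0.1, 0.5]
width: 0.0546
```

Run:
```python
from h import *
pose(); c=cam('wrist'); save(c['img'],'w36'); np.save('w36.npy',c,allow_pickle=True)
c=cam('scene'); save(cv2.resize(c['img'][110:320,190:360],None,fx=3.5,fy=2.8,interpolation=cv2.INTER_CUBIC),'s36')
```

```text
t 52.9 tcp mm [649.2  16.2 295. ] fz yaw deg(tool z) 4.38 tool y [-0.003 -0.    -1.   ] j [-0.15  0.44  1.29 -0.    1.41 -0.22] w 54.6 F [-0.3  0.1  0.5]
```

View pics/w36.png

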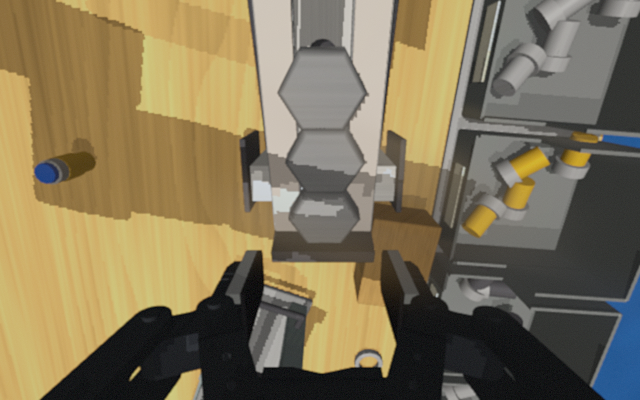

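View pics/s36.png

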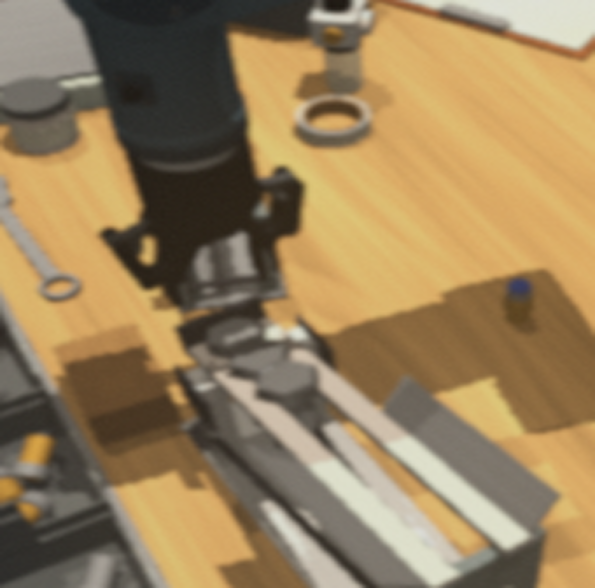

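Request:
drive_tool(
  plan=[
    [0, 0, 0, 0.5, 0, -15, 0.36],
    [0, 0, 0, 0, 0, -15, 0.36],
    [0, 0, 0, 0, 0, -15, 0.36],
    [0, 0, 0, 0, 0, -13, 0.36],
    [0, 0, 0, 0, 0, -8, 0.36],
    [0, 0, 0, 0, 0, -4, 0.36],
    [0, 0, 0, 0, 0, 0, 0.36],
    [0, 0, 0, 0, 0, 0, 1],
  ],
)

```text
time_s: 53.8
ee_pos: [0.65, 0.017, 0.2254]
tool_rot: [-0.518, 0.52, -0.481, 0.48]
wrist_force: [-3.4, 1.2, 9.5]
width: 0.0421
```

Request:
drive_tool(
  plan=[
    [0, 0, 0, 0, 0, 0, 1],
    [0, 0, 0, 0, 0, 0, 1],
    [0, 0, 0, 0, 0, 0, 1],
    [0, 0, 0, 0, 0, 3, 1],
    [0, 0, 0, 0, 0, 8, 1],
    [0, 0, 0, 0, 0, 10, 1],
    [0, 0, 0, 0, 0, 12, 1],
    [0, 0, 0, 0, 0, 15, 1],
  ],
)

```text
time_s: 54.6
ee_pos: [0.6494, 0.017, 0.2729]
tool_rot: [-0.518, 0.52, -0.481, 0.479]
wrist_force: [-0.1, -2.2, -5.1]
width: 0.0405
```

Request:
drive_tool(
  plan=[
    [0, 0, 0, 0, 0, 14, 1],
    [0, 0, 0, 0, 0, 14, 1],
    [0, 0, 0, 0, 0, 14, 1],
    [0, 0, 0, 0, 0, 14, 1],
    [0, 0, 0, 0, 0, 14, 1],
    [0, 0, 0, 0, 0, 14, 1],
    [0, 0, 0, 0, 0, 14, 1],
    [0, 0, 0, 0, 0, 4, 1],
  ],
)

```text
time_s: 55.4
ee_pos: [0.65, 0.0177, 0.377]
tool_rot: [0.519, -0.519, 0.48, -0.48]
wrist_force: [-0.1, -0.2, -4.6]
width: 0.041
```

Run:
```python
from h import *
pose(); c=cam('wrist'); save(c['img'],'w37')
```

```text
t 55.4 tcp mm [650.   17.7 377. ] fz yaw deg(tool z) 4.5 tool y [-0.  0. -1.] j [-0.14  0.41  1.14  0.    1.59 -0.22] w 41.0 F [-0.1 -0.2 -4.6]
```

View pics/w37.png

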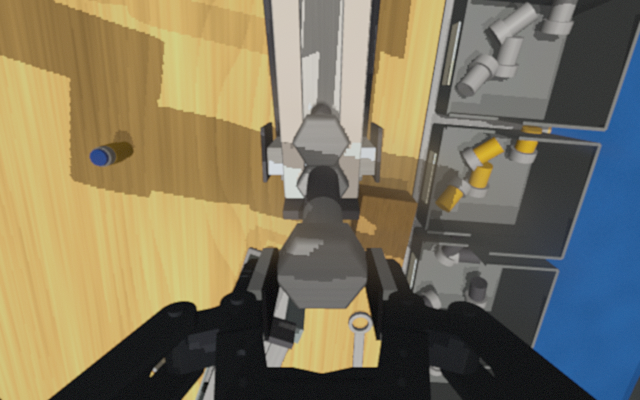

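Request:
drive_tool(
  plan=[
    [0, 0, -0.037, -7, -25, 0, 1],
    [0, 0, -0.037, -12, -40, 0, 1],
    [0, 0, -0.037, -13, -45, 0, 1],
    [0, 0, -0.037, -13, -45, 0, 1],
    [0, 0, -0.037, -13, -45, 0, 1],
    [0, 0, -0.037, -13, -45, 0, 1],
    [0, 0, -0.037, -10, -35, 0, 1],
    [0, 0, -0.037, -7, -22, 0, 1],
  ],
)

```text
time_s: 56.25
ee_pos: [0.5603, -0.2877, 0.3735]
tool_rot: [0.441, -0.443, 0.554, -0.551]
wrist_force: [0.0, 0.1, -4.6]
width: 0.0408
```

Request:
drive_tool(
  plan=[
    [0, 0, -0.037, -3, -10, 0, 1],
    [0, 0, -0.032, 0, 0, 0, 1],
    [0, 0, 0, 0, 0, -10, 1],
    [0, 0, 0, 0, 0, -14, 1],
    [0, 0, 0, 0, 0, -7, 1],
    [0, 0, 0, 0, 0, 0, 1],
    [0, 0, 0, 0, 0, 0, 1],
    [0, 0, 0, 0, 0, 0, 1],
  ],
)

```text
time_s: 57.05
ee_pos: [0.5589, -0.2948, 0.344]
tool_rot: [0.423, -0.424, 0.567, -0.566]
wrist_force: [0.9, -0.1, -4.4]
width: 0.0407
```

Run:
```python
from h import *
rackcheck('w38',0)
```

```text
t 57.05 tcp mm [ 558.9 -294.8  344. ] fz yaw deg(tool z) -16.42 tool y [-0.002  0.001 -1.   ] j [-0.66  0.39  1.25 -0.    1.5  -0.37] w 40.7 F [ 0.9 -0.1 -4.4]
to target mm [0. 1.] lat err 0.3
```

View pics/w38.png

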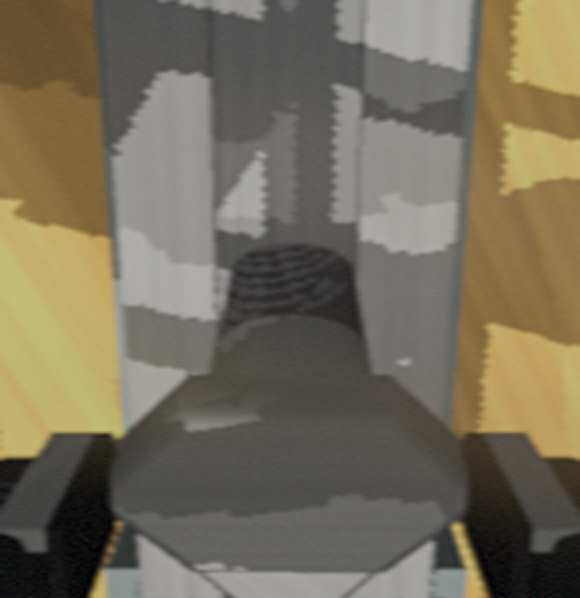

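Request:
drive_tool(
  plan=[
    [0, 0, 0, -1, 0.5, 0, 1],
    [0, 0, 0, 0, 0, -12, 1],
    [0, 0, 0, 0, 0, -12, 1],
    [0, 0, 0, 0, 0, -15, 1],
    [0, 0, 0, 0, 0, -15, 1],
    [0, 0, 0, 0, 0, -15, 1],
    [0, 0, 0, 0, 0, -10, 1],
    [0, 0, 0, 0, 0, 0, 1],
  ],
)

```text
time_s: 57.9
ee_pos: [0.5566, -0.2938, 0.2615]
tool_rot: [0.422, -0.424, 0.569, -0.564]
wrist_force: [-0.5, -0.5, -3.8]
width: 0.0409
```

Request:
drive_tool(
  plan=[
    [0, 0, 0, 0, 0, -10, 1],
    [0, 0, 0, 0, 0, -10, 1],
    [0, 0, 0, 0, 0, -10, 1],
    [0, 0, 0, 0, 0, -6, 1],
    [0, 0, 0, 0, 0, -3, 1],
    [0, 0, 0, 0, 0, -2, 1],
    [0, 0, 0, 0, 0, 0, 1],
    [0, 0, 0, 0, 0, 0, 1],
  ],
)

```text
time_s: 58.7
ee_pos: [0.5578, -0.2946, 0.2237]
tool_rot: [0.423, -0.424, 0.567, -0.566]
wrist_force: [0.8, 0.6, -4.7]
width: 0.0406
```

No contact yet at 223.7. I'll lower 4 mm as before and release.

Request:
drive_tool(
  plan=[
    [0, 0, 0, 0, 0, -2, 1],
    [0, 0, 0, 0, 0, -2, 1],
    [0, 0, 0, 0, 0, 0, 0.6],
    [0, 0, 0, 0, 0, 0, 0.4],
    [0, 0, 0, 0, 0, 0, 0.36],
    [0, 0, 0, 0, 0, 3, 0.36],
    [0, 0, 0, 0, 0, 25, 0.36],
    [0, 0, 0, 0, 0, 40, 0.36],
  ],
)

```text
time_s: 59.5
ee_pos: [0.5566, -0.2938, 0.2855]
tool_rot: [0.422, -0.425, 0.57, -0.563]
wrist_force: [-0.0, -0.7, 0.2]
width: 0.0546
```

Request:
drive_tool(
  plan=[
    [0, 0, 0, 0, 0, 50, 0.36],
    [0, 0, 0.037, 11, 39, 8, 0.36],
    [0, 0, 0.037, 12, 41, 0, 0.36],
    [0, 0, 0.037, 12, 41, 0, 0.36],
    [0, 0, 0.037, 12, 41, 0, 0.36],
    [0, 0, 0.037, 12, 41, 0, 0.36],
    [0, 0, 0.037, 12, 41, -10, 0.36],
    [0, 0, 0.037, 12, 41, -10, 0.36],
  ],
)

```text
time_s: 60.3
ee_pos: [0.6411, -0.0078, 0.3262]
tool_rot: [0.493, -0.494, 0.507, -0.506]
wrist_force: [0.8, -0.1, 0.2]
width: 0.0548
```

Request:
drive_tool(
  plan=[
    [0, 0, 0.037, 9, 26, -10, 0.36],
    [0, 0, 0.037, 0, 0, -10, 0.36],
    [0, 0, 0.032, 0, 0, -10, 0.36],
    [0, 0, 0, 0, 0, 0, 0.36],
    [0, 0, 0, 0, 0, 0, 0.36],
    [0, 0, 0, 0, 0, 0, 0.36],
    [0, 0, 0, 0, 0, 0, 0.36],
    [0, 0, 0, 0, 0, 0, 0.36],
  ],
)

```text
time_s: 61.1
ee_pos: [0.6497, 0.0162, 0.296]
tool_rot: [-0.518, 0.52, -0.481, 0.48]
wrist_force: [-0.6, -0.1, -0.0]
width: 0.0545
```

Run:
```python
from h import *
pose(); c=cam('wrist'); save(c['img'],'w39'); np.save('w39.npy',c,allow_pickle=True)
c=cam('scene'); save(cv2.resize(c['img'][110:320,190:360],None,fx=3.5,fy=2.8,interpolation=cv2.INTER_CUBIC),'s39')
```

```text
t 61.1 tcp mm [649.7  16.2 296. ] fz yaw deg(tool z) 4.43 tool y [-0.003 -0.    -1.   ] j [-0.15  0.45  1.28 -0.    1.42 -0.22] w 54.5 F [-0.6 -0.1 -0. ]
```

View pics/w39.png

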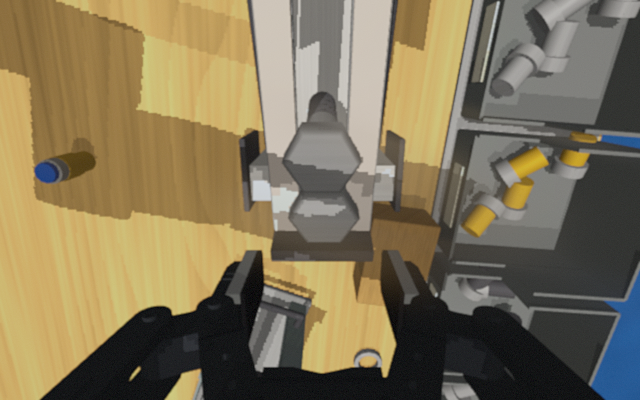

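View pics/s39.png

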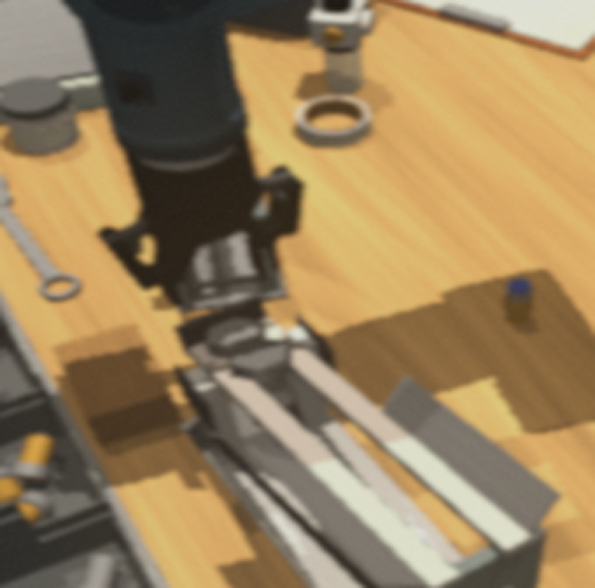

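Request:
drive_tool(
  plan=[
    [0, 0, 0, 0, 0, -15, 0.36],
    [0, 0, 0, 0, 0, -15, 0.36],
    [0, 0, 0, 0, 0, -15, 0.36],
    [0, 0, 0, 0, 0, -13, 0.36],
    [0, 0, 0, 0, 0, -8, 0.36],
    [0, 0, 0, 0, 0, -5, 0.36],
    [0, 0, 0, 0, 0, 0, 0.36],
    [0, 0, 0, 0, 0, 0, 1],
  ],
)

```text
time_s: 62.0
ee_pos: [0.65, 0.0165, 0.2253]
tool_rot: [-0.518, 0.52, -0.481, 0.48]
wrist_force: [-2.4, 1.5, 10.6]
width: 0.0423
```

Request:
drive_tool(
  plan=[
    [0, 0, 0, 0, 0, 0, 1],
    [0, 0, 0, 0, 0, 0, 1],
    [0, 0, 0, 0, 0, 0, 1],
    [0, 0, 0, 0, 0, 3, 1],
    [0, 0, 0, 0, 0, 8, 1],
    [0, 0, 0, 0, 0, 10, 1],
    [0, 0, 0, 0, 0, 12, 1],
    [0, 0, 0, 0, 0, 15, 1],
  ],
)

```text
time_s: 62.8
ee_pos: [0.6494, 0.0164, 0.2728]
tool_rot: [-0.518, 0.52, -0.481, 0.479]
wrist_force: [-0.1, -1.5, -5.0]
width: 0.0409
```

Request:
drive_tool(
  plan=[
    [0, 0, 0, 0, 0, 14, 1],
    [0, 0, 0, 0, 0, 14, 1],
    [0, 0, 0, 0, 0, 14, 1],
    [0, 0, 0, 0, 0, 14, 1],
    [0, 0, 0, 0, 0, 14, 1],
    [0, 0, 0, 0, 0, 14, 1],
    [0, 0, 0, 0, 0, 14, 1],
    [0, 0, 0, 0, 0, 4, 1],
  ],
)

```text
time_s: 63.6
ee_pos: [0.65, 0.017, 0.377]
tool_rot: [0.519, -0.519, 0.48, -0.48]
wrist_force: [0.5, 0.1, -4.4]
width: 0.0404
```

Run:
```python
from h import *
pose(); c=cam('wrist'); save(c['img'],'w40')
```

```text
t 63.6 tcp mm [650.  17. 377.] fz yaw deg(tool z) 4.49 tool y [-0.  0. -1.] j [-0.15  0.41  1.14  0.    1.59 -0.22] w 40.4 F [ 0.5  0.1 -4.4]
```

View pics/w40.png

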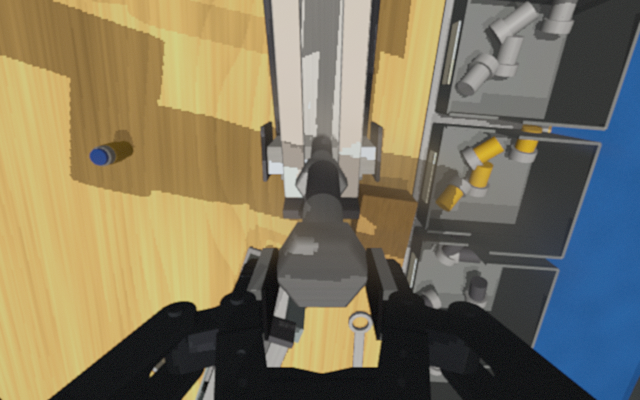

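Request:
drive_tool(
  plan=[
    [0, 0, -0.046, -7, -25, 0, 1],
    [0, 0, -0.046, -11, -37, 0, 1],
    [0, 0, -0.046, -12, -42, 0, 1],
    [0, 0, -0.046, -12, -42, 0, 1],
    [0, 0, -0.046, -12, -42, 0, 1],
    [0, 0, -0.046, -10, -35, 0, 1],
    [0, 0, -0.046, -8, -25, 0, 1],
    [0, 0, -0.043, -4, -13, 0, 1],
  ],
)

```text
time_s: 64.45
ee_pos: [0.5725, -0.2466, 0.3735]
tool_rot: [0.421, -0.423, 0.569, -0.566]
wrist_force: [-0.9, 0.6, -5.0]
width: 0.041
```

Request:
drive_tool(
  plan=[
    [0, 0, 0, 0, 0, 0, 1],
    [0, 0, 0, 0, 0, -10, 1],
    [0, 0, 0, 0, 0, -14, 1],
    [0, 0, 0, 0, 0, -7, 1],
    [0, 0, 0, 0, 0, 0, 1],
    [0, 0, 0, 0, 0, 0, 1],
    [0, 0, 0, 0, 0, 0, 1],
    [0, 0, 0, 0, 0, 0, 1],
  ],
)

```text
time_s: 65.25
ee_pos: [0.5739, -0.2444, 0.344]
tool_rot: [0.423, -0.424, 0.567, -0.566]
wrist_force: [0.5, -0.2, -4.8]
width: 0.0405
```

Run:
```python
from h import *
rackcheck('w41',52)
```

```text
t 65.25 tcp mm [ 573.9 -244.4  344. ] fz yaw deg(tool z) -16.43 tool y [-0.002  0.001 -1.   ] j [-0.58  0.37  1.28 -0.    1.49 -0.29] w 40.5 F [ 0.5 -0.2 -4.8]
to target mm [-0.2  0.5] lat err 0.3
```

View pics/w41.png

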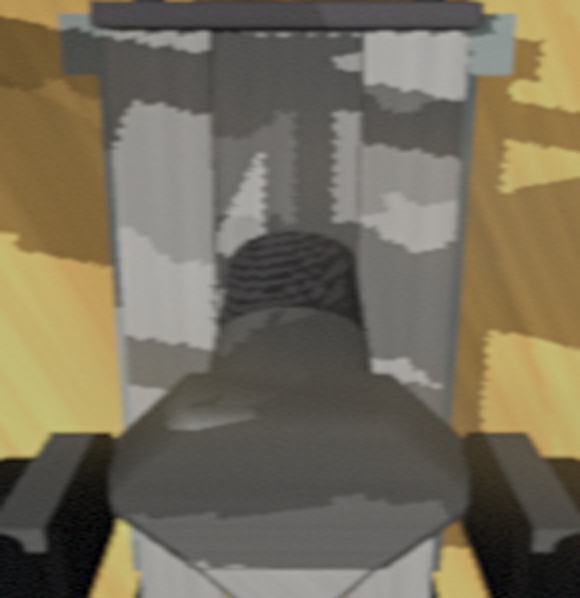

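Request:
drive_tool(
  plan=[
    [0, 0, 0, -1, 0.5, 0, 1],
    [0, 0, 0, 0, 0, -12, 1],
    [0, 0, 0, 0, 0, -12, 1],
    [0, 0, 0, 0, 0, -15, 1],
    [0, 0, 0, 0, 0, -15, 1],
    [0, 0, 0, 0, 0, -15, 1],
    [0, 0, 0, 0, 0, -10, 1],
    [0, 0, 0, 0, 0, 0, 1],
  ],
)

```text
time_s: 66.1
ee_pos: [0.5716, -0.2434, 0.2616]
tool_rot: [0.422, -0.425, 0.569, -0.564]
wrist_force: [-0.4, -0.0, -4.8]
width: 0.0404
```

Request:
drive_tool(
  plan=[
    [0, 0, 0, 0, 0, -10, 1],
    [0, 0, 0, 0, 0, -10, 1],
    [0, 0, 0, 0, 0, -10, 1],
    [0, 0, 0, 0, 0, -6, 1],
    [0, 0, 0, 0, 0, -3, 1],
    [0, 0, 0, 0, 0, -2, 1],
    [0, 0, 0, 0, 0, 0, 1],
    [0, 0, 0, 0, 0, 0, 1],
  ],
)

```text
time_s: 66.9
ee_pos: [0.5728, -0.2441, 0.2237]
tool_rot: [0.423, -0.424, 0.567, -0.566]
wrist_force: [-0.4, -0.3, -5.0]
width: 0.0409
```

Request:
drive_tool(
  plan=[
    [0, 0, 0, 0, 0, -2, 1],
    [0, 0, 0, 0, 0, -2, 1],
    [0, 0, 0, 0, 0, 0, 0.6],
    [0, 0, 0, 0, 0, 0, 0.4],
    [0, 0, 0, 0, 0, 0, 0.36],
    [0, 0, 0, 0, 0, 3, 0.36],
    [0, 0, 0, 0, 0, 25, 0.36],
    [0, 0, 0, 0, 0, 40, 0.36],
  ],
)

```text
time_s: 67.7
ee_pos: [0.5715, -0.2434, 0.2856]
tool_rot: [0.422, -0.425, 0.569, -0.563]
wrist_force: [1.0, -0.7, 0.5]
width: 0.0546
```

Request:
drive_tool(
  plan=[
    [0, 0, 0, 0, 0, 50, 0.36],
    [0, 0, 0.046, 9, 30, 8, 0.36],
    [0, 0, 0.046, 12, 42, 0, 0.36],
    [0, 0, 0.046, 12, 42, 0, 0.36],
    [0, 0, 0.046, 12, 42, 0, 0.36],
    [0, 0, 0.046, 12, 42, 0, 0.36],
    [0, 0, 0.046, 12, 37, -10, 0.36],
    [0, 0, 0.046, 8, 25, -10, 0.36],
  ],
)

```text
time_s: 68.5
ee_pos: [0.6502, 0.0189, 0.3261]
tool_rot: [-0.509, 0.51, -0.491, 0.49]
wrist_force: [0.7, -0.4, 0.4]
width: 0.0543
```

Request:
drive_tool(
  plan=[
    [0, 0, 0.043, 0, 0, -10, 0.36],
    [0, 0, 0, 0, 0, -10, 0.36],
    [0, 0, 0, 0, 0, -10, 0.36],
    [0, 0, 0, 0, 0, 0, 0.36],
    [0, 0, 0, 0, 0, 0, 0.36],
    [0, 0, 0, 0, 0, 0, 0.36],
    [0, 0, 0, 0, 0, 0, 0.36],
    [0, 0, 0, 0, 0, 0, 0.36],
  ],
)

```text
time_s: 69.3
ee_pos: [0.6497, 0.0158, 0.2959]
tool_rot: [-0.518, 0.52, -0.481, 0.48]
wrist_force: [0.8, -0.9, 0.1]
width: 0.0546
```

Run:
```python
from h import *
pose(); c=cam('wrist'); save(c['img'],'w42'); np.save('w42.npy',c,allow_pickle=True)
print(plane(c,[(324,216)],.164)*1000)
```

```text
t 69.3 tcp mm [649.7  15.8 295.9] fz yaw deg(tool z) 4.44 tool y [-0.003 -0.    -1.   ] j [-0.15  0.45  1.28 -0.    1.42 -0.22] w 54.6 F [ 0.8 -0.9  0.1]
[[650.98397838  16.65922783 164.        ]]
```

View pics/w42.png

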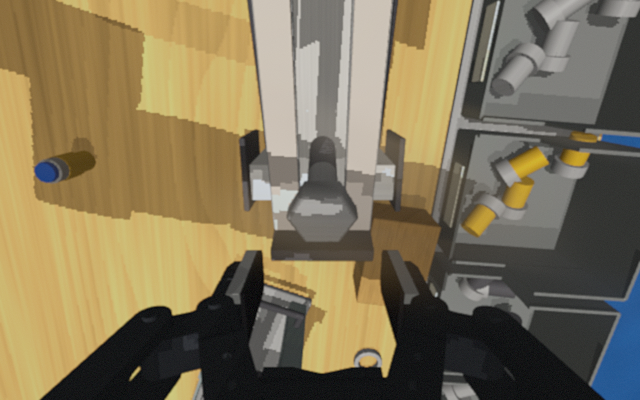

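Request:
drive_tool(
  plan=[
    [0, 0, 0, 0, 0, -15, 0.36],
    [0, 0, 0, 0, 0, -15, 0.36],
    [0, 0, 0, 0, 0, -15, 0.36],
    [0, 0, 0, 0, 0, -13, 0.36],
    [0, 0, 0, 0, 0, -8, 0.36],
    [0, 0, 0, 0, 0, -5, 0.36],
    [0, 0, 0, 0, 0, 0, 0.36],
    [0, 0, 0, 0, 0, 0, 1],
  ],
)

```text
time_s: 70.15
ee_pos: [0.6499, 0.016, 0.2253]
tool_rot: [-0.518, 0.52, -0.481, 0.48]
wrist_force: [-4.0, 1.2, 9.8]
width: 0.0425
```

Request:
drive_tool(
  plan=[
    [0, 0, 0, 0, 0, 0, 1],
    [0, 0, 0, 0, 0, 0, 1],
    [0, 0, 0, 0, 0, 0, 1],
    [0, 0, 0, 0, 0, 3, 1],
    [0, 0, 0, 0, 0, 8, 1],
    [0, 0, 0, 0, 0, 10, 1],
    [0, 0, 0, 0, 0, 12, 1],
    [0, 0, 0, 0, 0, 15, 1],
  ],
)

```text
time_s: 70.95
ee_pos: [0.6494, 0.016, 0.2729]
tool_rot: [-0.518, 0.52, -0.481, 0.479]
wrist_force: [0.0, -0.0, -4.3]
width: 0.0411
```

Request:
drive_tool(
  plan=[
    [0, 0, 0, 0, 0, 14, 1],
    [0, 0, 0, 0, 0, 14, 1],
    [0, 0, 0, 0, 0, 14, 1],
    [0, 0, 0, 0, 0, 14, 1],
    [0, 0, 0, 0, 0, 14, 1],
    [0, 0, 0, 0, 0, 14, 1],
    [0, 0, 0, 0, 0, 14, 1],
    [0, 0, 0, 0, 0, 4, 1],
  ],
)

```text
time_s: 71.75
ee_pos: [0.65, 0.016, 0.3769]
tool_rot: [-0.519, 0.519, -0.48, 0.48]
wrist_force: [0.2, -0.5, -5.3]
width: 0.0408
```

Run:
```python
from h import *
pose(); c=cam('wrist'); save(c['img'],'w43')
```

```text
t 71.75 tcp mm [650.   16.  376.9] fz yaw deg(tool z) 4.46 tool y [-0.    -0.001 -1.   ] j [-0.15  0.41  1.14 -0.    1.59 -0.22] w 40.8 F [ 0.2 -0.5 -5.3]
```

View pics/w43.png

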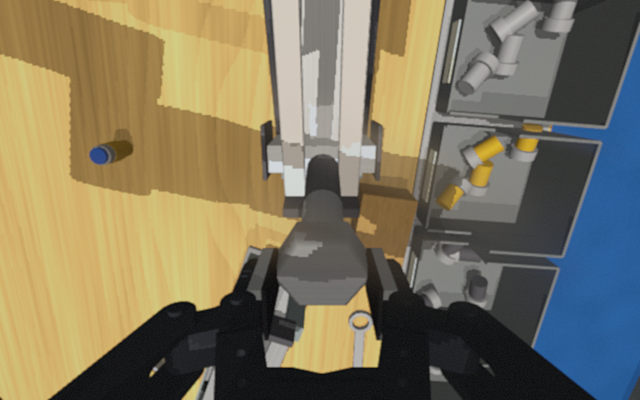

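This bolt hangs tilted by about 16°, with its tip towards the near stop. I'll tip the tool to bring it upright before inserting it.

Request:
drive_tool(
  plan=[
    [0, 0, -0.052, -6, -20, 0, 1],
    [0, 0, -0.052, -9, -31, 0, 1],
    [0, 0, -0.052, -10, -35, 0, 1],
    [0, 0, -0.052, -10, -35, 0, 1],
    [0, 0, -0.052, -9, -31, 0, 1],
    [0, 0, -0.052, -8, -26, 0, 1],
    [0, 0, -0.053, -5, -18, 0, 1],
    [0, 0, 0, 0, 0, 0, 1],
  ],
)

```text
time_s: 72.6
ee_pos: [0.5915, -0.1828, 0.3734]
tool_rot: [0.421, -0.423, 0.569, -0.566]
wrist_force: [0.0, 0.3, -5.6]
width: 0.0407
```

Request:
drive_tool(
  plan=[
    [-0.08, 0.023, 0, 0, 0, 0, 1],
    [-0.08, 0.023, 0, 0, 0, 0, 1],
    [-0.06, 0.018, 0, 0, 0, 0, 1],
    [0, 0, 0, 0, 0, -10, 1],
    [0, 0, 0, 0, 0, -10, 1],
    [0, 0, 0, 0, 0, 0, 1],
    [0, 0, 0, 0, 0, 0, 1],
    [0, 0, 0, 0, 0, 0, 1],
  ],
)

```text
time_s: 73.4
ee_pos: [0.5926, -0.1805, 0.3545]
tool_rot: [-0.355, 0.485, -0.515, 0.611]
wrist_force: [-0.7, 0.4, -5.5]
width: 0.0408
```

Run:
```python
from h import *
rackcheck('w44',104)
c=np.load('w44.npy',allow_pickle=True).item(); save(c['img'],'w44f')
s=env.read_state(); Rt=quat(s['tool_rot']).as_matrix(); H=np.array(s['ee_pos'])+Rt[:,1]*.08
print('head',H*1000); 
u=np.array([.28216,.95937,0])
T=np.array([588.3,-194.1,0]); T[2]=H[2]*1000-95
print('tip if vertical px',proj(c,np.r_[H[:2],H[2]-.1]), 'leaning 5deg -u', proj(c,np.r_[H[:2],H[2]-.1]-u*.0087))
```

```text
t 73.4 tcp mm [ 592.6 -180.5  354.5] fz yaw deg(tool z) -16.53 tool y [-0.067 -0.217 -0.974] j [-0.37  0.37  1.28 -0.23  1.48 -0.06] w 40.8 F [-0.7  0.4 -5.5]
to target mm [ -4.4 -13.6] lat err 0.3
head [ 587.35170713 -197.80229379  276.8066159 ]
tip if vertical px [[321.83289925 167.23365642]] leaning 5deg -u [[321.86338126 177.47174144]]
```

View pics/w44f.png

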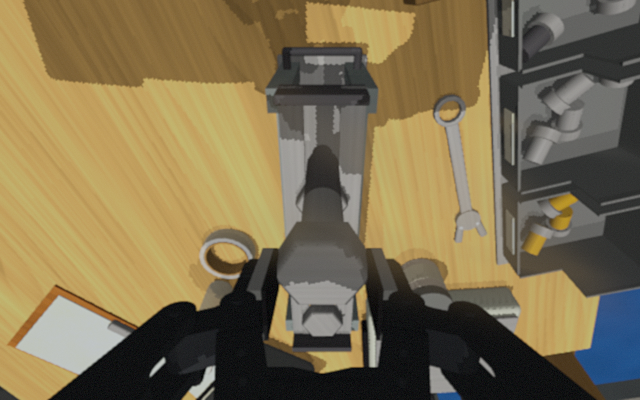

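View pics/w44.png

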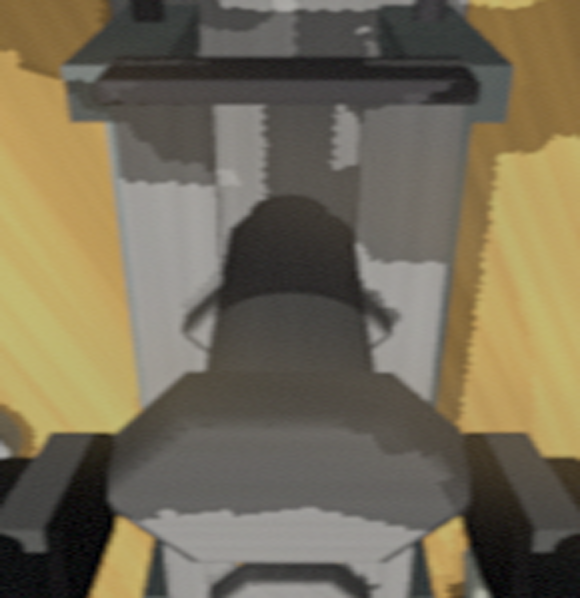

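Request:
drive_tool(
  plan=[
    [0, 0, 0, 0.5, 5, 0, 1],
    [0, 0, 0, 0, 0, -10, 1],
    [0, 0, 0, 0, 0, -15, 1],
    [0, 0, 0, 0, 0, -15, 1],
    [0, 0, 0, 0, 0, -15, 1],
    [0, 0, 0, 0, 0, -15, 1],
    [0, 0, 0, 0, 0, -10, 1],
    [0, 0, 0, 0, 0, 0, 1],
  ],
)

```text
time_s: 74.25
ee_pos: [0.5922, -0.1745, 0.2721]
tool_rot: [-0.355, 0.487, -0.516, 0.609]
wrist_force: [-1.2, 0.4, -5.2]
width: 0.0412
```

Request:
drive_tool(
  plan=[
    [0, 0, 0, 0, 0, -10, 1],
    [0, 0, 0, 0, 0, -10, 1],
    [0, 0, 0, 0, 0, -10, 1],
    [0, 0, 0, 0, 0, -10, 1],
    [0, 0, 0, 0, 0, -5, 1],
    [0, 0, 0, 0, 0, -5, 1],
    [0, 0, 0, 0, 0, 0, 1],
    [0, 0, 0, 0, 0, 0, 1],
  ],
)

```text
time_s: 75.05
ee_pos: [0.5932, -0.175, 0.2245]
tool_rot: [-0.355, 0.486, -0.515, 0.61]
wrist_force: [-0.0, -1.0, -5.4]
width: 0.0408
```

Run:
```python
from h import *
pose(); c=cam('wrist'); save(c['img'],'w45')
```

```text
t 75.05 tcp mm [ 593.2 -175.   224.5] fz yaw deg(tool z) -16.49 tool y [-0.067 -0.217 -0.974] j [-0.36  0.45  1.47 -0.24  1.21  0.01] w 40.8 F [-0.  -1.  -5.4]
```

View pics/w45.png

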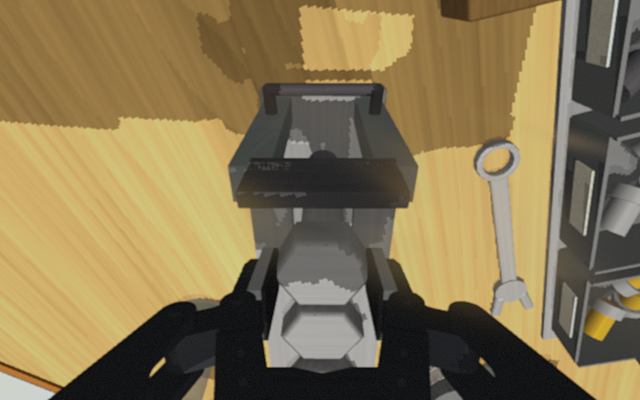

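Request:
drive_tool(
  plan=[
    [0, 0, 0, 0, 0, -2, 1],
    [0, 0, 0, 0, 0, -2, 1],
    [0, 0, 0, 0, 0, 0, 0.6],
    [0, 0, 0, 0, 0, 0, 0.4],
    [0, 0, 0, 0, 0, 0, 0.36],
    [0, 0, 0, 0, 1, 4, 0.36],
    [0, 0, 0, 2, 5, 25, 0.36],
    [0, 0, 0, 3, 9, 40, 0.36],
  ],
)

```text
time_s: 75.9
ee_pos: [0.597, -0.1599, 0.2881]
tool_rot: [-0.354, 0.487, -0.517, 0.609]
wrist_force: [0.9, -0.4, 0.4]
width: 0.0549
```

Request:
drive_tool(
  plan=[
    [0, 0, 0, 0, 0, 40, 0.3],
    [0.08, -0.023, 0, 0, 0, 40, 0.2],
    [0.08, -0.023, 0, -10, -20, 30, 0.1],
    [0.06, -0.018, 0, -10, -25, 0, 0],
    [0, 0, 0, -10, -25, 0, 0],
    [0, 0, 0, -10, -25, 0, 0],
    [0, 0, 0, -10, -25, 0, 0],
    [0, 0, 0, 0, 0, 0, 0],
  ],
)

```text
time_s: 76.7
ee_pos: [0.5468, -0.2831, 0.4001]
tool_rot: [0.421, -0.423, 0.568, -0.567]
wrist_force: [0.0, 0.4, -0.7]
width: 0.0848
```

Run:
```python
from h import *
pose(); c=cam('wrist'); save(c['img'],'w46'); np.save('w46.npy',c,allow_pickle=True)
```

```text
t 76.7 tcp mm [ 546.8 -283.1  400.1] fz yaw deg(tool z) -16.66 tool y [-0.003 -0.001 -1.   ] j [-0.66  0.34  1.19 -0.    1.61 -0.37] w 84.8 F [ 0.   0.4 -0.7]
```

View pics/w46.png

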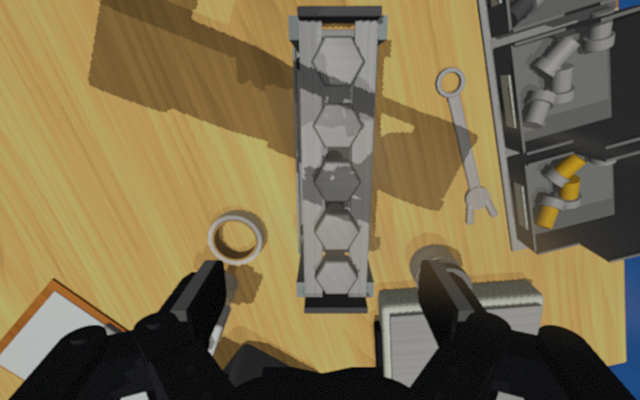

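All five heads sit spaced along the rack, at (338,60), (338,125), (337,180), (337,230) and (337,275). I'll clear the arm and check from the fixed cameras.

Request:
drive_tool(
  plan=[
    [0, 0, 0, -15, 35, 5, 0],
    [0, 0, 0, -20, 40, 5, 0],
    [0, 0, 0, -20, 40, 5, 0],
    [0, 0, 0, -20, 40, 5, 0],
    [0, 0, 0, -20, 40, 5, 0],
    [0, 0, 0, -20, 40, 5, 0],
    [0, 0, 0, -20, 40, 5, 0],
    [0, 0, 0, -10, 20, 0, 0],
  ],
)

```text
time_s: 77.55
ee_pos: [0.4011, 0.0185, 0.4361]
tool_rot: [0.425, -0.424, 0.566, -0.565]
wrist_force: [0.1, -0.9, 0.2]
width: 0.085
```

Request:
drive_tool(
  plan=[
    [0, 0, 0, -10, 40, 0, 0],
    [0, 0, 0, -10, 40, 0, 0],
    [0, 0, 0, -10, 40, 0, 0],
    [0, 0, 0, 0, 40, 0, 0],
    [0, 0, 0, 0, 40, 0, 0],
    [0, 0, 0, 0, 40, 0, 0],
    [0, 0, 0, 0, 40, 0, 0],
    [0, 0, 0, 0, 0, 0, 0],
  ],
)

```text
time_s: 78.35
ee_pos: [0.3716, 0.2995, 0.4345]
tool_rot: [0.425, -0.425, 0.567, -0.563]
wrist_force: [0.0, -0.9, -0.2]
width: 0.0852
```

Run:
```python
from h import *
pose(); c=cam('top'); save(cv2.resize(c['img'][125:255,190:450],None,fx=3,fy=3,interpolation=cv2.INTER_CUBIC),'t47')
c=cam('scene'); save(cv2.resize(c['img'][100:250,200:330],None,fx=5,fy=4,interpolation=cv2.INTER_CUBIC),'s47'); save(c['img'],'s47f')
```

```text
t 78.35 tcp mm [371.6 299.5 434.5] fz yaw deg(tool z) -16.08 tool y [-0.004  0.004 -1.   ] j [0.44 0.07 1.45 0.   1.62 0.72] w 85.2 F [ 0.  -0.9 -0.2]
```

View pics/t47.png

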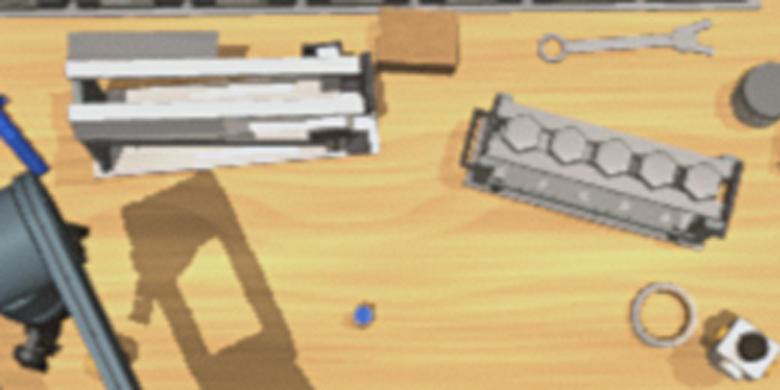

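View pics/s47.png

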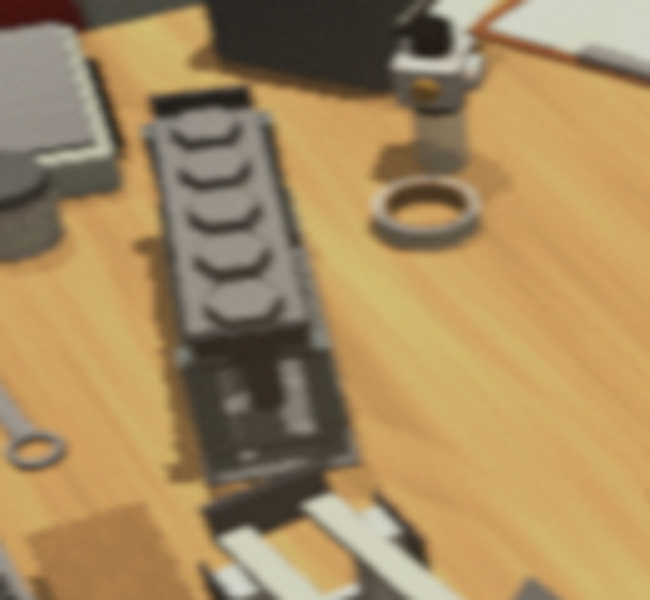

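View pics/s47f.png

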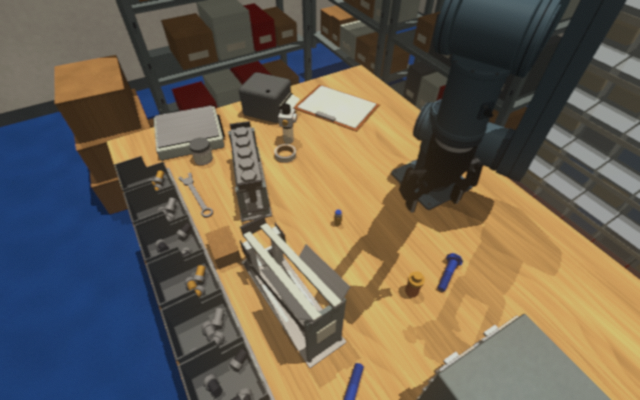

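The fixed cameras show all five heads flat in the rack between its stops. The chute is empty, no grey bolts are left on the counter, and the other items have not moved. I'll hand it in.

```bash
python3 -c "
from station import env; print(env.hand_in())"
```

```text
the job is handed in; nothing more can be done
None
```

All five steel bolts now hang in the carrier rack, and I handed the job in at about 78 s of the 210 s allowed. I fed each one into the chute head downhill and confirmed all five were queued at the stop. Then I lifted them over it one at a time and hung them about 52 mm apart along the rack.

- **Last checks (wrist, top and scene cameras):** five heads sit flat on the rail between the end stops. The chute is empty and no grey bolts are left on the counter. The two blue bolts and the other items looked unmoved by eye.
- **Forces:** the highest wrist force shown at the end of any move was about 11 N, against the 120 N limit.
- **Things that went less than smoothly:**
  - Joint 6 stopped at its range limit once while I was lining up the first bolt, so I reduced the tilt there.
  - The third to fifth bolts hung up to about 16° tilted in the grip. I tipped the tool to bring the last one upright, and all five hung straight after release.
- **Not measured:** I judged flatness and uprightness from the pictures only. Handing in gave no verdict.

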